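# Pin the grinder's lock bar before the cart is rolled out

### The job

Lock the grinder to the espresso cart: take the lock pin out of the acrylic stand, push it down through the cross hole of the lock bar until its flange sits flush on the bar with its loop still open and pointing the way the bar's free end points, then press the loop's thumb tab down so that the sprung loop snaps over the bar's end and stays under it. The bar has crept out a little, so its hole is not where it is measured: feel for it, press only lightly, never with more than 60 N on the bar even for an instant, and leave the cup, tamper and canister where they stand.

Things in the scene. Friction and masses are not known exactly. Their poses are not given: they have to be found in the camera images.
- pin: Steel lock pin, about 95 g. Origin on its axis in the underside of its flange (18 mm across, 4 mm thick). z up its axis, -y the side the loop points to, x along the loop's hinge. Below: shank 9 mm across, 36 mm long, 1 mm chamfer at its end. Above: grip block, see pin_grip. At the start it hangs upright in the stand, flange on the stand; lift it 40 mm or more to get it out.
- pin_grip (a point): Middle of the pin's dark steel grip block, on the pin's axis, 31 mm above the pin's origin; axes as the pin. The block is 14 mm (x) by 18 mm (y) and spans 4 to 44 mm above the origin. Pinch its x faces, fingertips 18 mm or more above the pin's origin, clear of the loop.
- loop (a joint): Hinge of the pin's loop (rad), 8 mm above the pin's origin. 0: level, toward the pin's -y; grows as it swings down, stop at 1.29. Starts at -0.1 to 0.3, stays where left. A U of 4 mm wire: arms at x = +-19 mm, cross wire 31 mm out; arms stretch up to 6 mm, 2.5 N/mm. Pin seated, the wire meets the bar's end at about 0.8, is forced past its lower corner near 1.0, then snaps under the bar.
- loop_tab (a point): Upper edge of the thumb tab: a plate 14 mm wide, 3 mm thick, standing 24 mm up from the middle of the loop's cross wire (up when the loop is level). With the pin seated, a straight push down of about 5 to 20 N, 36 mm from the pin's axis on its -y side, does the whole swing; at the stop this edge is about 17 mm below the pin's origin.
- dock: Black grinder on a fixed dark steel plate, with an upright steel bracket (70 mm wide, 8 thick, 100 high, its face 36 mm along +y) through which the lock bar sticks out. Origin on the cart top below the nominal hole; z up, y along the bar toward the grinder, so the bar's free end points to -y; x across the bar. The grinder begins 140 mm along +y and is 0.30 m high.
- hole_nominal (a point): Nominal mouth of the bar's upright through hole, on the bar's flat top, 85 mm above the cart top; axes as the dock. Hole 10.5 mm across, 1 mm chamfer. Bar 24 mm wide, 20 mm high, end (corners rounded 6 mm) 20 mm past the hole. The bar has crept out and is stiff (holds 30 N): the true hole and end lie 3 to 18 mm from this point toward -y, unmeasured, true in x and z; this point does not follow.
- stand: Smoky acrylic drawer insert, fixed on the cart top: a 100 x 90 x 6 mm foot with a block 50 (x) x 36 (y) x 50 mm high and an upright hole, 11.5 mm across and 40 mm deep, in which the pin is parked. Origin under its middle.
- cup: White ceramic cup with handle, 80 mm across, 65 mm high; origin under its middle. Leave it alone.
- tamper: Steel tamper, 58 mm across, 88 mm high; origin under its middle. Leave it alone.
- canister: Frosted glass canister with steel lid, 90 mm across, 130 mm high; origin under its middle. Leave it alone.
Not all that is in view belongs to the job. What is shaped like the pin but red or yellow is not meant.

How it is judged:
By the outcome, as a careful person would: the job done as asked, in the order asked, and still so for the second after the job is handed in, with the robot touching nothing.
It also fails if it takes over 67 s, if anything falls off the work surface, if the arm or the gripper's body presses on something with over 40 N, if the wrist force passes 120 N, or if a joint passes its speed limit or range.

### The arm

A 7-joint arm with a two-finger parallel gripper is mounted at the origin on the work surface. World frame = base frame: x ahead of the robot, y to its left, z up, the work surface at z = 0. Lengths are in m, angles in degrees, forces in N, time in s.
With the tool pointing down it reaches from about 0.425 to 0.875 m from the base axis. Payload 4.7 kg.
Tool frame: the origin (TCP) lies between the finger pads; the fingertips stand 8 mm ahead of it and the grasp point (between the pads) lies 11 mm behind it (env.tip_extent is the distance from the TCP to the fingertips, in m); z points along the fingers, y is the line along which they close (so a half turn about z gives the same grasp; the last joint's range is limited). The gripper opens to 87 mm and grips with 3 to 60 N. Pads are 19 mm wide; open, the fingers measure 117 mm over their backs; the gripper's body (75 mm by 190 mm) begins 51 mm behind the grasp point.
Start: joints at [-75.166, 18.392, -4.016, 83.108, 1.295, 78.541, -3.26], TCP at [0.158, 0.631, 0.231] pointing down, gripper open.
Joint ranges: [-163.93, 163.93], [-17.29, 119.83], [-79.2, 71.16], [3.27, 140.29], [-89.18, 269.18], [5.43, 117.66], [-154.24, 154.24]. Speed limits (degrees/s): [147.25, 147.25, 180, 180, 180, 180, 180].

### API

Orientations are given as [roll, pitch, yaw] about the fixed x, y, z axes, in that order (R = Rz(yaw) Ry(pitch) Rx(roll)).
In Python, from cell import sensors, vision, workorder, env gives the robot as it stands.
- The arm moves only by the tool drive_tool, never from a script. Its argument "moves" is a list of rows, each an object of numbers: "x", "y", "z": the shift along the tool's x, y, z in mm; "rx", "ry", "rz": the turn, a rotation vector about the tool's x, y, z in rad; "fingers": the closure, from -1 (fully open) to 1 (shut). In form: [{"x": .., "y": .., "z": .., "rx": .., "ry": .., "rz": .., "fingers": ..}, ...]. A call has 1 to 20 rows; each row is the pose to reach, as a shift and turn from the pose commanded when the call began, along the tool's axes at that moment; what a row does not reach only later rows make up. A row lasts 1/8 s, in which the tool goes at most 62.5 mm and 10.7 degrees, less where a joint would pass 70% of its speed; a pose out of reach is approached as far as the arm can. A call with a gripper value outside its range is refused whole. The fingers move at their own pace and stop on an object; "force" is the grip in N (left out, the last holds). Time passes only in rows, so rows that repeat a pose let the fingers close. It gives the time, the measured TCP pose, the force, the opening and the grip force at its end, in the units of the state.
- sensors.get_obs(): the state, without advancing time (a new reading comes with each control period).
- vision.read_camera(name): name is "scene" or "top" or "wrist"; returns a dict with "image" (400x640x3 uint8, red, green, blue), "fx", "fy", "cx", "cy" (pixels), "R" (3x3) and "t" (3): a world point X has camera coordinates R X + t. Camera axes: x right, y down, z forward; pixel columns grow to the right and rows downward; lengths in m; the calibration is good to about 2 mm. A picture is of the moment at which its call begins. There is no depth.
- workorder.sign_off(): hands the job in; it is judged then, once.
The state is a dict: "time_s": time; "qpos": joint angles; "joint_velocities": joint speeds; "effort": joint torques, N m; "tool_pos": TCP position; "tool_rot": TCP orientation; "force": force on the tool from outside, world axes, zero at the start; "wrist_torque": the same for the moment, N m; "grip_width": finger opening in m; "grasp_force": force on a finger pad.
Only numpy, scipy, OpenCV 4.12 (cv2) and the standard library are available. Lean on these libraries where they do the work, as an engineer would, in place of code of your own. Each camera call takes 0.05 s, during which the arm holds its last target. There are 200 camera calls.

## Working session

There is one attempt and no reset: what is moved stays moved. The work goes in short steps, Python scripts to look and compute and a tool call to move; the robot and the scene stay as the last step left them, time stands still between calls to the robot, and variables do not carry over. Pictures are saved under pics/ and viewed, at most 10 in all, crops included, and the job is handed in when it is done.

Besides the shell and the picture viewer there is one more tool, called as name([rows], argument=value, ...), one row to a line, values as JSON. drive_tool: Moves the arm, as the interface text tells. Its arguments: {"type":"object","properties":{"moves":{"type":"array"},"force":{"type":"number"}},"required":["moves"]}

```bash
ls; mkdir -p pics; cat > h.py <<'E'
import numpy as np, cv2
from cell import sensors, vision, workorder, env
def ray(c,u,v):
    d=np.array([(u-c["cx"])/c["fx"],(v-c["cy"])/c["fy"],1.]);R=np.array(c["R"]);t=np.array(c["t"])
    return -R.T@t, R.T@d/np.linalg.norm(d)
def plane(c,u,v,z):
    o,d=ray(c,u,v);return o+d*(z-o[2])/d[2]
def tri(*rs):
    A=np.zeros((3,3));b=np.zeros(3)
    for o,d in rs:
        P=np.eye(3)-np.outer(d,d);A+=P;b+=P@o
    X=np.linalg.solve(A,b);return X,[1e3*np.linalg.norm((np.eye(3)-np.outer(d,d))@(X-o)) for o,d in rs]
def proj(c,X):
    p=np.array(c["R"])@np.array(X)+np.array(c["t"]);return np.array([c["fx"]*p[0]/p[2]+c["cx"],c["fy"]*p[1]/p[2]+c["cy"]])
def save(c,n,f=1,box=None):
    im=c["image"][:,:,::-1]
    if box: im=im[box[1]:box[3],box[0]:box[2]]
    cv2.imwrite("pics/"+n,cv2.resize(im,None,fx=f,fy=f,interpolation=cv2.INTER_CUBIC))
E
python3 - <<'E'
from h import *
import pickle
d={}
for n in("scene","top","wrist"):
    c=vision.read_camera(n);d[n]=c;print(n,c["fx"],c["cx"],c["cy"],np.round(-np.array(c["R"]).T@np.array(c["t"]),3),np.round(np.array(c["R"])[2],2))
    save(c,n+"0.png",1)
pickle.dump(d,open("c0.pkl","wb"))
o=sensors.get_obs();print(o)
a=cv2.vconcat([cv2.imread("pics/scene0.png"),cv2.imread("pics/top0.png")])
E
```

```text
pics
scene 511.6972647289252 317.63837604281304 203.97816187481615 [ 0.962 -0.767  0.807] [-0.38  0.63 -0.68]
top 381.5172590507947 321.3672647917769 198.66733898456508 [ 0.429 -0.085  0.987] [ 0.15  0.01 -0.99]
wrist 346.4515415316116 325.413320375867 201.6930245493382 [0.077 0.651 0.383] [ 0.29 -0.07 -0.95]
{'time_s': 0.15, 'qpos': array([-75.16824219,  18.43003112,  -4.01708339,  83.15996401,
         1.29512624,  78.53987929,  -3.26088784]), 'joint_velocities': array([ 0.04341637, -0.04688582,  0.04954701, -0.13871964, -0.08392321,
        0.03071735, -0.00795461]), 'effort': array([-9.69899593e-04, -4.91795862e+01, -4.05345038e-01, -3.12878752e+01,
       -6.41313940e-02,  4.03614377e-02,  1.18858648e-04]), 'tool_pos': array([0.15744244, 0.6302214 , 0.22969491]), 'tool_rot': array([-1.79915357e+02,  4.69171000e-03,  1.65978274e+02]), 'force': array([-0.14564118, -0.563465  , -0.25636228]), 'wrist_torque': array([ 0.00872611,  0.01365633, -0.00045268]), 'grasp_force': 0.0, 'grip_width': 0.08722808973983283}
```

View pics/scene0.png

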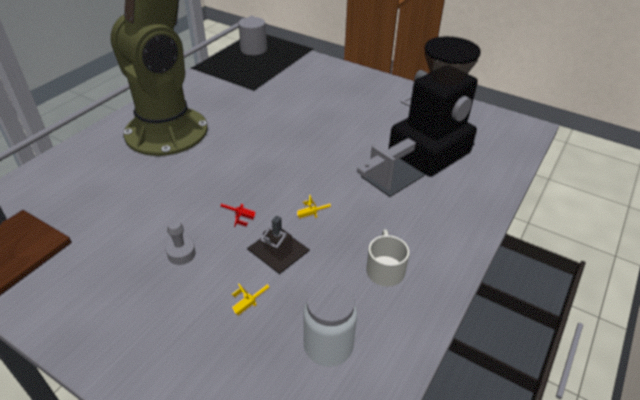

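View pics/top0.png

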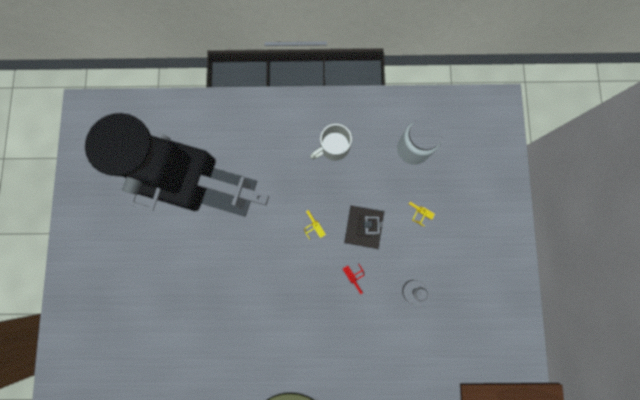

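Seen: the only dark pin-shaped object stands in the stand at scene (275,232) / top (370,226). The look-alikes are red at scene (240,213), yellow at (313,208) and yellow at (250,297). I choose the dark one in the stand. The bar end is at about scene (363,170) / top (267,200). Next is a close crop to check.

```bash
python3 - <<'E'
import pickle,cv2,numpy as np
d=pickle.load(open("c0.pkl","rb"))
def cr(n,x,y,w=80,h=60):
    return cv2.resize(d[n]["image"][y:y+h,x:x+w,::-1],(400,300),interpolation=cv2.INTER_CUBIC)
a=np.vstack([np.hstack([cr("scene",238,205),cr("top",330,196)]),np.hstack([cr("scene",350,135),cr("top",210,165)])])
cv2.imwrite("pics/crop1.png",a)
E
```

```text
(no output)
```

View pics/crop1.png

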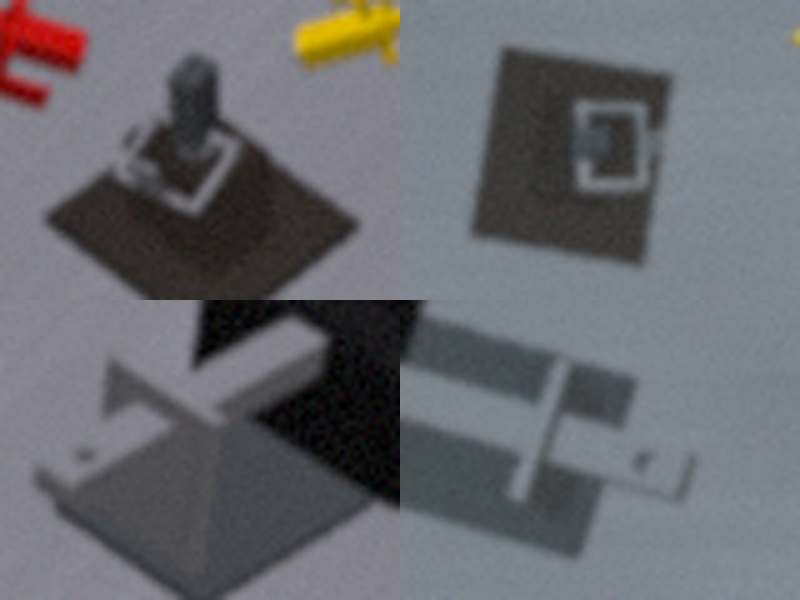

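The pin is the dark grip block in the smoky stand, with its loop pointing to +u in top and its tab at about top (461,225). The bar's true hole is visible at about scene (367,166) / top (259,197.4). Now triangulating.

```bash
python3 - <<'E'
from h import *
import pickle
d=pickle.load(open("c0.pkl","rb"));S,T=d["scene"],d["top"]
print(np.round(T["R"],2))
def p(n,s,t):
    X,e=tri(ray(S,*s),ray(T,*t));print(n,np.round(X*1e3,1),np.round(e,1))
p("griptop",(276.6,217.4),(368,223.6))
p("hole",(367,166),(259,197.4))
def tp(n,x,y,z):
    X=plane(T,x,y,z);print(n,np.round(X*1e3,1));return X
def sp(n,x,y,z):
    X=plane(S,x,y,z);print(n,np.round(X*1e3,1));return X
# stand foot corners (z=6mm) from top
c=[tp("foot",330+a/5,196+b/5,.006) for a,b in((100,47),(272,75),(244,265),(73,236))]
print("mean",np.mean(c,0), [np.linalg.norm(c[i]-c[i-1]) for i in range(4)])
e=c[1]-c[0]+c[2]-c[3];print("ang",np.degrees(np.arctan2(e[1],e[0])))
a=tp("top cross wire mid",330+243/5,196+147/5,.058)
tp("grip top mid",330+190/5,196+138/5,.094)
# bar edge at z .085
b=[tp("bar",210+x/5,165+y/5,.085) for x,y in((155,115),(285,155),(140,165),(275,197))]
for i,j in((0,1),(2,3)):
    e=b[j]-b[i];print("ang",np.degrees(np.arctan2(e[1],e[0])))
tp("hole",259,197.4,.085);sp("hole s",367,166,.085)
for q in((163,57),(120,200)): tp("bracket top",210+q[0]/5,165+q[1]/5,.1)
for q in((235,80),(25,20),(182,257)): tp("plate",210+q[0]/5,165+q[1]/5,.006)
o=sensors.get_obs();print(env.tip_extent)
w=d["wrist"];R=cv2.Rodrigues  # camera in tool frame
from scipy.spatial.transform import Rotation as Ro
Rt=Ro.from_euler("xyz",o["tool_rot"],degrees=True).as_matrix()
Cw=-np.array(w["R"]).T@np.array(w["t"]);print("cam in tool",Rt.T@(Cw-o["tool_pos"]));print(np.round(Rt.T@np.array(w["R"]).T,3));print(np.round(Rt,3))
E
```

```text
[[-0.01 -1.   -0.01]
 [-0.99  0.01 -0.15]
 [ 0.15  0.01 -0.99]]
griptop [ 509.3 -188.1   94.5] [1.4 1.4]
hole [576.4  70.5  81.4] [1.3 1.3]
foot [ 563.9 -154.     6. ]
foot [ 548.3 -242.6    6. ]
foot [ 451.  -224.8    6. ]
foot [ 466.6 -138.1    6. ]
mean [ 0.50741832 -0.18986106  0.006     ] [np.float64(0.09857882849837121), np.float64(0.08994796355351362), np.float64(0.09887094066904606), np.float64(0.08815609686823529)]
ang -100.081034728332
top cross wire mid [ 506.8 -218.9   58. ]
grip top mid [ 508.2 -189.    94. ]
bar [598.1 112.8  85. ]
bar [577.9  49.9  85. ]
bar [573.8 119.5  85. ]
bar [557.6  54.5  85. ]
ang -107.82558656173738
ang -104.0072561729315
hole [574.7  69.1  85. ]
hole s [579.1  67.4  85. ]
bracket top [623.3 106.3 100. ]
bracket top [554.9 125.1 100. ]
plate [631.2  88.6   6. ]
plate [664.8 200.1   6. ]
plate [538.1 114.5   6. ]
0.008
cam in tool [ 0.0831263   0.00073302 -0.15370596]
[[ 0.001 -0.954 -0.3  ]
 [ 1.     0.001 -0.001]
 [ 0.001 -0.3    0.954]]
[[-0.97   0.242 -0.   ]
 [ 0.242  0.97  -0.001]
 [-0.    -0.001 -1.   ]]
```

drive_tool([
  {"x":-100,"y":-42,"z":-190,"rz":0.15,"fingers":-1},
  {"x":-199,"y":-84,"z":-190,"rz":0.34},
  {"x":-199,"y":-84,"z":-190,"rz":0.34},
  {"x":-199,"y":-84,"z":-190,"rz":0.34},
  {"x":-347,"y":-263,"z":-190,"rz":0.9},
  {"x":-495,"y":-443,"z":-190,"rz":1.6},
  {"x":-495,"y":-443,"z":-190,"rz":1.6},
  {"x":-495,"y":-443,"z":-190,"rz":1.6},
  {"x":-495,"y":-443,"z":-190,"rz":1.6},
  {"x":-495,"y":-443,"z":-190,"rz":1.6},
  {"x":-495,"y":-443,"z":-190,"rz":1.6},
  {"x":-495,"y":-443,"z":-190,"rz":1.6},
  {"x":-542,"y":-437,"z":-30,"rz":1.6},
  {"x":-542,"y":-437,"z":-30,"rz":1.6},
  {"x":-542,"y":-437,"z":-30,"rz":1.6},
  {"x":-542,"y":-437,"z":-30,"rz":1.6},
  {"x":-542,"y":-437,"z":-30,"rz":1.6},
])

```text
invalid input at $.moves[0]: expected keys x, y, z, rx, ry, rz, fingers
```

```bash
python3 - <<'E'
from h import *
import pickle
d={n:vision.read_camera(n) for n in("wrist",)}
pickle.dump(d,open("c1.pkl","wb"));save(d["wrist"],"w1.png",1.25)
o=sensors.get_obs();print(o["time_s"],o["tool_pos"],o["tool_rot"],o["qpos"])
print(proj(d["wrist"],[.577,.069,.085]))
E
```

```text
0.2 [0.15752024 0.6303027  0.22987202] [-1.79933183e+02  5.51337639e-03  1.65973830e+02] [-75.16488654  18.42383979  -4.01574863  83.14774475   1.29606425
  78.54049088  -3.2606249 ]
[  0.92951431 572.59446893]
```

View pics/w1.png

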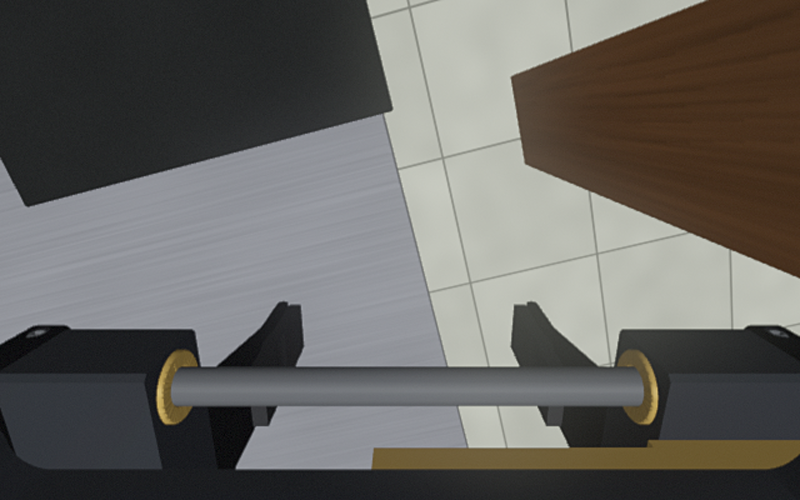

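The wrist view (nothing moved yet) shows the fingertips at about (290,305) and (530,305), with free view above row 300. The rows need all their keys.

drive_tool([
  {"x":-100,"y":-42,"z":-190,"rx":0,"ry":0,"rz":0.15,"fingers":-1},
  {"x":-199,"y":-84,"z":-190,"rx":0,"ry":0,"rz":0.34,"fingers":-1},
  {"x":-199,"y":-84,"z":-190,"rx":0,"ry":0,"rz":0.34,"fingers":-1},
  {"x":-199,"y":-84,"z":-190,"rx":0,"ry":0,"rz":0.34,"fingers":-1},
  {"x":-347,"y":-263,"z":-190,"rx":0,"ry":0,"rz":0.9,"fingers":-1},
  {"x":-495,"y":-443,"z":-190,"rx":0,"ry":0,"rz":1.6,"fingers":-1},
  {"x":-495,"y":-443,"z":-190,"rx":0,"ry":0,"rz":1.6,"fingers":-1},
  {"x":-495,"y":-443,"z":-190,"rx":0,"ry":0,"rz":1.6,"fingers":-1},
  {"x":-495,"y":-443,"z":-190,"rx":0,"ry":0,"rz":1.6,"fingers":-1},
  {"x":-495,"y":-443,"z":-190,"rx":0,"ry":0,"rz":1.6,"fingers":-1},
  {"x":-495,"y":-443,"z":-190,"rx":0,"ry":0,"rz":1.6,"fingers":-1},
  {"x":-495,"y":-443,"z":-190,"rx":0,"ry":0,"rz":1.6,"fingers":-1},
  {"x":-542,"y":-437,"z":-30,"rx":0,"ry":0,"rz":1.6,"fingers":-1},
  {"x":-542,"y":-437,"z":-30,"rx":0,"ry":0,"rz":1.6,"fingers":-1},
  {"x":-542,"y":-437,"z":-30,"rx":0,"ry":0,"rz":1.6,"fingers":-1},
  {"x":-542,"y":-437,"z":-30,"rx":0,"ry":0,"rz":1.6,"fingers":-1},
  {"x":-542,"y":-437,"z":-30,"rx":0,"ry":0,"rz":1.6,"fingers":-1},
])

```text
time_s: 2.33
tool_pos: [0.578, 0.0755, 0.2624]
tool_rot: [179.9, -0.1, 74.3]
force: [0.2, -0.3, 1.3]
grip_width: 0.0868
grasp_force: 0.0
```

```bash
python3 - <<'E'
from h import *
import pickle
d={n:vision.read_camera(n) for n in("wrist",)}
pickle.dump(d,open("c1.pkl","wb"));save(d["wrist"],"w2.png",1.25)
o=sensors.get_obs();print(o["time_s"],o["tool_pos"],o["tool_rot"],o["qpos"],o["force"])
print(proj(d["wrist"],[.577,.069,.085]))
E
```

```text
2.375 [0.57836118 0.07559844 0.26312939] [ 1.79827837e+02 -1.23152650e-01  7.43172220e+01] [-37.49373558   9.81551006  31.32885156  91.45997568  -5.21412066
  79.96754852 -21.32947161] [ 0.12170393 -0.30233661 -0.8768486 ]
[326.06274399 188.13329885]
```

View pics/w2.png

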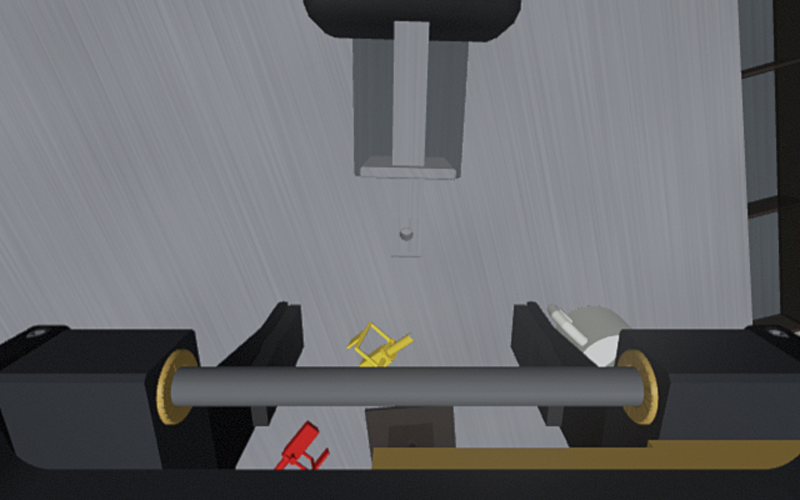

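The hole shows at (406,234) in the 1.25x view, i.e. (324.8,187.2), the bar end edge at row 257, and the bracket top at rows 158-180. Measuring hole and bar direction at subpixel level.

```bash
python3 - <<'E'
from h import *
import pickle
w=pickle.load(open("c1.pkl","rb"))["wrist"];g=cv2.cvtColor(w["image"],cv2.COLOR_RGB2GRAY).astype(float)
print(g[180:196,314:336].astype(int))
p=g[180:196,314:336];m=p<np.median(p)-15
n,l,s,c=cv2.connectedComponentsWithStats(m.astype(np.uint8));i=1+np.argmax(s[1:,4]);uv=c[i]+[314,180];print(s[i],uv)
H=plane(w,*uv,.085);print("hole wrist",H*1e3)
d=pickle.load(open("c0.pkl","rb"))
print(tri(ray(w,*uv),ray(d["top"],259,197.4),ray(d["scene"],367,166)))
print("end",plane(w,406/1.25,257/1.25,.085)*1e3)
# bar edges far part
P=[plane(w,u/1.25,v/1.25,.085) for u,v in((391,256),(393,40),(420,256),(428,40),(405.5,256),(410.7,40))]
for i in(0,2,4):
    e=P[i]-P[i+1];print("ang",np.degrees(np.arctan2(e[1],e[0])),P[i]*1e3)
e=plane(w,455/1.25,179/1.25,.1)-plane(w,360/1.25,178/1.25,.1);print("bracket x",np.degrees(np.arctan2(e[1],e[0])),np.linalg.norm(e))
e=plane(w,457/1.25,177/1.25,.006)-plane(w,354/1.25,177/1.25,.006);print(np.degrees(np.arctan2(e[1],e[0])))
P=[plane(w,u/1.25,v/1.25,.006) for u,v in((355,177),(353,42),(459,177),(467,42))]
for i in(0,2):
    e=P[i]-P[i+1];print("plate ang",np.degrees(np.arctan2(e[1],e[0])))
E
```

```text
[[139 138 139 139 139 137 139 141 142 142 141 142 139 134 134 137 140 140
  141 137 136 141]
 [140 138 140 139 139 137 139 143 142 141 141 138 140 133 135 140 140 140
  142 137 137 140]
 [139 139 139 139 139 137 140 139 133 125 132 129 128 126 132 136 140 140
  140 137 137 140]
 [139 139 138 140 139 136 133 127 132 138 140 141 136 133 130 134 140 140
  140 138 136 141]
 [140 137 138 140 140 136 128 135 143 143 144 143 141 138 137 135 137 140
  140 138 138 141]
 [139 138 141 140 138 129 111 140 144 145 144 144 142 141 138 123 134 142
  140 138 137 141]
 [140 138 138 141 138 124  90 113 135 145 145 144 144 140 123 102 120 139
  141 138 137 142]
 [140 139 138 140 139 123  79  86 102 119 135 134 129 118 102  95 116 140
  141 137 137 142]
 [140 139 138 141 138 124  82  81  91  98 108 108 105 103  96  99 124 141
  141 136 137 141]
 [140 138 139 140 139 131 103  85  89  93  98 100 100 100  98 101 128 142
  139 135 137 142]
 [140 139 139 139 139 137 129  91  88  93  97  99 101 100 101 115 138 140
  141 137 138 142]
 [139 138 138 139 138 138 140 121 103  97  98 100 102 105 116 135 142 141
  1
[... 297 characters left out ...]
139 140 138 140 138 136 140 141 142 140 141 141 136 134 136 138 139 141
  138 136 140 142]]
[ 6  5 11  8 53] [324.64150943 188.8490566 ]
hole wrist [575.44556123  68.67287398  85.        ]
(array([0.576113  , 0.06918706, 0.08302476]), [np.float64(1.2788959059394924), np.float64(1.094929625831038), np.float64(1.9791556159574029)])
end [570.87258057  51.80890169  85.        ]
ang -106.78794406415346 [559.48191814  55.88460776  85.        ]
ang -107.14850738987889 [581.94716832  49.58047808  85.        ]
ang -107.01866182554362 [570.71415382  52.7326522   85.        ]
bracket x -16.264623047228827 0.06907522847232038
-15.66426087683107
plate ang -106.86076380626398
plate ang -106.99516040498557
```

drive_tool([
  {"x":-246,"y":-4,"z":33,"rx":0,"ry":0,"rz":-0.24,"fingers":-1},
  {"x":-246,"y":-4,"z":33,"rx":0,"ry":0,"rz":-0.24,"fingers":-1},
  {"x":-246,"y":-4,"z":33,"rx":0,"ry":0,"rz":-0.24,"fingers":-1},
  {"x":-246,"y":-4,"z":33,"rx":0,"ry":0,"rz":-0.24,"fingers":-1},
  {"x":-246,"y":-4,"z":33,"rx":0,"ry":0,"rz":-0.24,"fingers":-1},
  {"x":-246,"y":-4,"z":33,"rx":0,"ry":0,"rz":-0.24,"fingers":-1},
  {"x":-246,"y":-4,"z":33,"rx":0,"ry":0,"rz":-0.24,"fingers":-1},
])

```text
time_s: 3.25
tool_pos: [0.5083, -0.1585, 0.2285]
tool_rot: [179.9, -0.0, 88.2]
force: [-0.2, -0.1, 0.3]
grip_width: 0.0871
grasp_force: 0.0
```

```bash
python3 - <<'E'
from h import *
import pickle
d={n:vision.read_camera(n) for n in("wrist",)}
pickle.dump(d,open("c2.pkl","wb"));save(d["wrist"],"w3.png",1.25)
o=sensors.get_obs();print(o["time_s"],o["tool_pos"],o["tool_rot"],o["qpos"],o["force"])
print(proj(d["wrist"],[.508,-.189,.094]))
E
```

```text
3.3 [ 0.50807764 -0.15862886  0.228215  ] [ 1.79931940e+02 -1.94847540e-02  8.82446689e+01] [-23.35814083   3.9810914   39.95166573 101.37651926  -2.67643475
  75.52384187  15.43682763] [ 0.58955455  0.48005188 -0.15410122]
[325.89872551 226.58476557]
```

drive_tool([
  {"x":-28,"y":0,"z":28,"rx":0,"ry":0,"rz":0,"fingers":-1},
  {"x":-28,"y":0,"z":28,"rx":0,"ry":0,"rz":0,"fingers":-1},
  {"x":-28,"y":0,"z":28,"rx":0,"ry":0,"rz":0,"fingers":-1},
])

```text
time_s: 3.68
tool_pos: [0.5068, -0.1872, 0.1999]
tool_rot: [180.0, -0.0, 88.1]
force: [0.7, -0.1, 0.3]
grip_width: 0.0871
grasp_force: 0.0
```

```bash
python3 - <<'E'
from h import *
import pickle
c=vision.read_camera("wrist")
pickle.dump(c,open("c3.pkl","wb"))
o=sensors.get_obs();print(o["time_s"],o["tool_pos"],o["tool_rot"],o["qpos"],o["force"])
a=pickle.load(open("c2.pkl","rb"))["wrist"]
im=[]
for k in(a,c):
    u,v=proj(k,[.508,-.189,.07]).astype(int);x0=max(0,u-100);y0=max(0,v-75);print(x0,y0)
    im.append(cv2.resize(k["image"][y0:y0+150,x0:x0+200,::-1],None,fx=4,fy=4,interpolation=cv2.INTER_CUBIC))
cv2.imwrite("pics/w3.png",np.hstack([x[:,200:600] for x in im]))
E
```

```text
3.725 [ 0.50703959 -0.18711081  0.2002055 ] [ 1.79943593e+02 -2.43387217e-02  8.81643590e+01] [-20.94581659   6.64077734  41.55406957 102.5491543   -4.65698085
  72.48016849  19.98241648] [-0.1660884  -0.34709834  0.39048777]
225 142
226 122
```

View pics/w3.png

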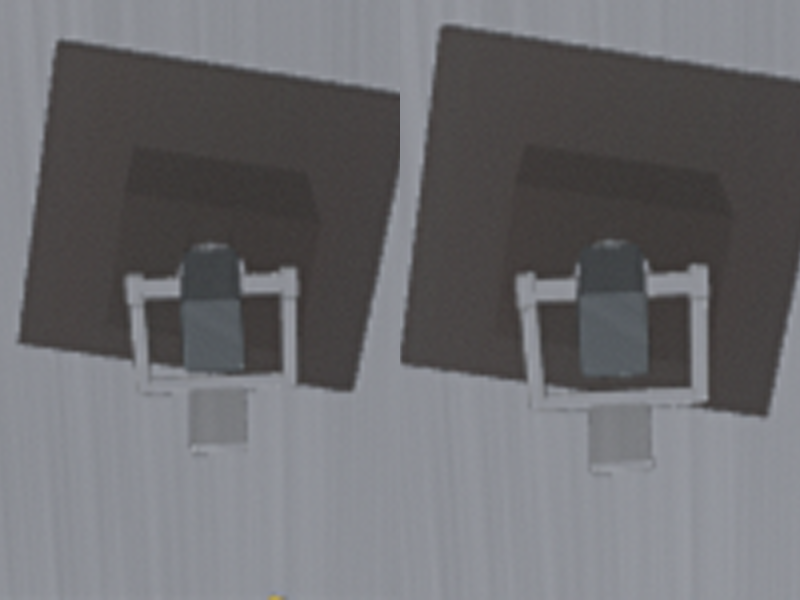

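The picture shows two wrist views of the chosen pin: grip top face centre at (213,334) in the left and (615,337) in the right, loop open and pointing down in the image (world -y), tab at (618,438). It is the bare-steel pin in the smoky stand, so the choice is confirmed.

```bash
python3 - <<'E'
from h import *
import pickle
a=pickle.load(open("c2.pkl","rb"))["wrist"];c=pickle.load(open("c3.pkl","rb"))
A=lambda x,y:ray(a,275+x/4,142+y/4)
C=lambda x,y:ray(c,276+(x-400)/4,122+y/4)
pt=lambda n,p,q:(lambda X:(print(n,np.round(X[0]*1e3,1),np.round(X[1],1)),X[0])[1])(tri(A(*p),C(*q)))
G=pt("griptop",(213.5,334),(614.8,336.8))
w1=pt("hingeL",(135,286),(526,288));w2=pt("hingeR",(289,281),(699,280))
x1=pt("crossL",(143,387),(537,402));x2=pt("crossR",(292,379),(703,394))
t=pt("tabedge",(218,450),(621,468))
for p,q in((w1,w2),(x1,x2)):
    e=q-p;print("pin x az",np.degrees(np.arctan2(e[1],e[0])),np.linalg.norm(e))
f=lambda x,y,z:(lambda o:o[0]+o[1]*(z-o[0][2])/o[1][2])(C(x,y))
for p,q in(((580,300),(647,298)),((582,376),(650,373))):
    P,Q=f(*p,.094),f(*q,.094);e=Q-P;print("grip az",np.degrees(np.arctan2(e[1],e[0])),np.linalg.norm(e))
z=f(614.8,336.8,.094);print(z*1e3)
e=(x1+x2)/2-(w1+w2)/2;print("loop dir",np.degrees(np.arctan2(e[1],e[0])),np.linalg.norm(e),"drop",e[2])
E
```

```text
griptop [ 510.2 -194.9   76.4] [0. 0.]
hingeL [ 490.8 -189.6   55.7] [0.1 0.1]
hingeR [ 529.  -186.9   62.9] [0. 0.]
crossL [ 491.9 -216.6   56.6] [0.1 0.1]
crossR [ 530.2 -217.5   52.4] [0.1 0.1]
tabedge [ 510.6 -223.    80.9] [0.1 0.1]
pin x az 4.050191427318646 0.03894133791831614
pin x az -1.236467214639814 0.038548467387075666
grip az -0.03180326957712814 0.013117136797571429
grip az 0.8686394197268961 0.013552066632432674
[ 510.18133005 -189.13099993   94.        ]
loop dir -87.71104202838039 0.02920131664747809 drop -0.004828091634845225
```

drive_tool([
  {"x":-2,"y":3,"z":50,"rx":0,"ry":0,"rz":-0.04,"fingers":-1},
  {"x":-2,"y":3,"z":90,"rx":0,"ry":0,"rz":-0.04,"fingers":-1},
  {"x":-2,"y":3,"z":115,"rx":0,"ry":0,"rz":-0.04,"fingers":-1},
  {"x":-2,"y":3,"z":123,"rx":0,"ry":0,"rz":-0.04,"fingers":-1},
  {"x":-2,"y":3,"z":123,"rx":0,"ry":0,"rz":-0.04,"fingers":-1},
  {"x":-2,"y":3,"z":123,"rx":0,"ry":0,"rz":-0.04,"fingers":0.6},
  {"x":-2,"y":3,"z":123,"rx":0,"ry":0,"rz":-0.04,"fingers":1},
  {"x":-2,"y":3,"z":123,"rx":0,"ry":0,"rz":-0.04,"fingers":1},
  {"x":-2,"y":3,"z":123,"rx":0,"ry":0,"rz":-0.04,"fingers":1},
  {"x":-2,"y":3,"z":123,"rx":0,"ry":0,"rz":-0.04,"fingers":1},
  {"x":-2,"y":3,"z":123,"rx":0,"ry":0,"rz":-0.04,"fingers":1},
], force=35)

```text
time_s: 5.1
tool_pos: [0.509, -0.1905, 0.0765]
tool_rot: [-180.0, -0.0, 90.3]
force: [0.6, 0.3, -0.1]
grip_width: 0.0352
grasp_force: 0.0
```

drive_tool([
  {"x":0,"y":0,"z":0,"rx":0,"ry":0,"rz":0,"fingers":1},
  {"x":0,"y":0,"z":0,"rx":0,"ry":0,"rz":0,"fingers":1},
  {"x":0,"y":0,"z":0,"rx":0,"ry":0,"rz":0,"fingers":1},
  {"x":0,"y":0,"z":0,"rx":0,"ry":0,"rz":0,"fingers":1},
  {"x":0,"y":0,"z":0,"rx":0,"ry":0,"rz":0,"fingers":1},
  {"x":0,"y":0,"z":0,"rx":0,"ry":0,"rz":0,"fingers":1},
])

```text
time_s: 5.85
tool_pos: [0.5091, -0.1905, 0.0765]
tool_rot: [180.0, -0.0, 90.3]
force: [-0.2, -0.7, -1.0]
grip_width: 0.0135
grasp_force: 35.0
```

drive_tool([
  {"x":0,"y":0,"z":-15,"rx":0,"ry":0,"rz":0,"fingers":1},
  {"x":0,"y":0,"z":-50,"rx":0,"ry":0,"rz":0,"fingers":1},
  {"x":0,"y":0,"z":-100,"rx":0,"ry":0,"rz":0,"fingers":1},
  {"x":20,"y":5,"z":-124,"rx":0,"ry":0,"rz":0.05,"fingers":1},
  {"x":70,"y":18,"z":-124,"rx":0,"ry":0,"rz":0.1,"fingers":1},
  {"x":120,"y":31,"z":-124,"rx":0,"ry":0,"rz":0.2,"fingers":1},
  {"x":170,"y":44,"z":-124,"rx":0,"ry":0,"rz":0.297,"fingers":1},
  {"x":220,"y":57,"z":-124,"rx":0,"ry":0,"rz":0.297,"fingers":1},
  {"x":250,"y":65,"z":-124,"rx":0,"ry":0,"rz":0.297,"fingers":1},
  {"x":259,"y":68,"z":-110,"rx":0,"ry":0,"rz":0.297,"fingers":1},
  {"x":259,"y":68,"z":-90,"rx":0,"ry":0,"rz":0.297,"fingers":1},
  {"x":259,"y":68,"z":-84,"rx":0,"ry":0,"rz":0.297,"fingers":1},
  {"x":259,"y":68,"z":-84,"rx":0,"ry":0,"rz":0.297,"fingers":1},
  {"x":259,"y":68,"z":-84,"rx":0,"ry":0,"rz":0.297,"fingers":1},
])

```text
time_s: 7.6
tool_pos: [0.576, 0.0682, 0.1614]
tool_rot: [179.9, -0.0, 73.3]
force: [-0.3, -0.6, -1.1]
grip_width: 0.0135
grasp_force: 35.0
```

```bash
python3 - <<'E'
from h import *
import pickle
d={n:vision.read_camera(n) for n in("wrist","top","scene")}
pickle.dump(d,open("c4.pkl","wb"))
o=sensors.get_obs();print(o["time_s"],o["tool_pos"],o["tool_rot"],o["force"],o["grip_width"])
def cr(n,x,y,w,h): return cv2.resize(d[n]["image"][y:y+h,x:x+w,::-1],(400,300),interpolation=cv2.INTER_CUBIC)
p=proj(d["scene"],[.5755,.069,.1]).astype(int);print(p)
q=proj(d["top"],[.5755,.069,.1]).astype(int);r=proj(d["wrist"],[.5755,.069,.15]).astype(int);print(q,r)
a=np.vstack([np.hstack([cr("scene",p[0]-40,p[1]-30,80,60),cr("top",q[0]-40,q[1]-30,80,60)]),np.hstack([cr("wrist",r[0]-66,r[1]-50,133,100),cr("wrist",120,0,400,300)])])
cv2.imwrite("pics/v4.png",a)
E
```

```text
7.75 [0.57591726 0.06870448 0.16127814] [ 1.79943013e+02 -4.16612914e-02  7.33108395e+01] [-0.43161164  0.10222328 -1.31464327] 0.013611338904708236
[366 159]
[257 196] [324 257]
```

View pics/v4.png

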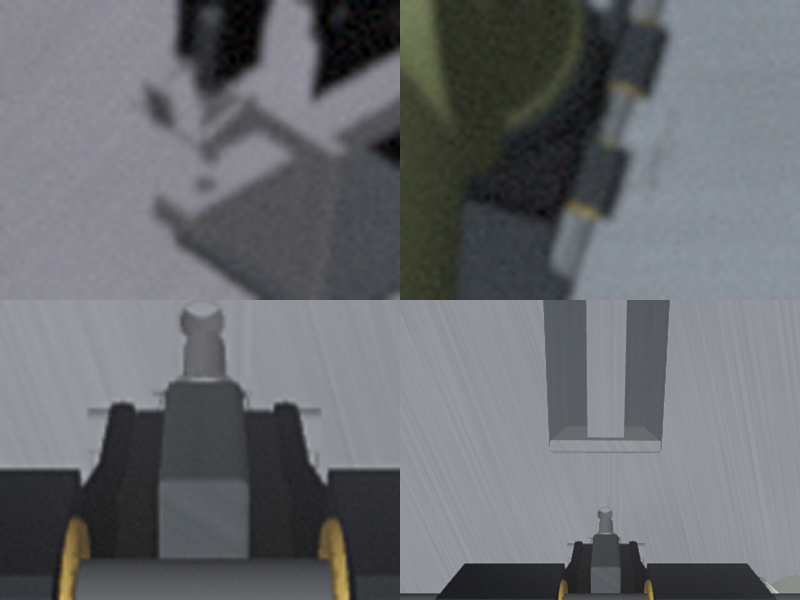

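The pin hangs upright over the bar: in the wrist crop the shank end at about (203,330) lies right in front of the hole at (203,315). In the scene crop the shank end is at (208,150), just above the hole at (205,185). The loop is open. Next I work out the remaining offset.

```bash
python3 - <<'E'
from h import *
import pickle
d=pickle.load(open("c4.pkl","rb"));w,s=d["wrist"],d["scene"]
g=cv2.cvtColor(w["image"],cv2.COLOR_RGB2GRAY);np.set_printoptions(linewidth=200)
print(g[205:236,312:340])
g=cv2.cvtColor(s["image"],cv2.COLOR_RGB2GRAY);print(g[148:172,355:380])
# grip top centre, tool frame
G=plane(w,258+203/3.008,207+218/3,.1613+.0175);print("griptop",G*1e3)
e=np.array([np.cos(np.radians(73.3)),np.sin(np.radians(73.3))]);print(e@(G[:2]-[.5759,.0687])*1e3,(G[:2]-[.5759,.0687])@[e[1],-e[0]]*1e3)
for z in(.097,.0988,.1005): print(z,"shank end scene",plane(s,367.6,159.5,z)*1e3)
print("hole scene",plane(s,367,166,.085)*1e3)
for X in([.5759,.0702,.085],[.5759,.0687,.0988],[.5759,.0702,.0988]): print(proj(w,X),proj(s,X))
E
```

```text
[[147 147 148 147 145 145 148 148 150 152 150 149 149 150 151 144 142 143 144 147 147 148 149 147 146 144 145 150]
 [146 148 149 147 144 145 148 150 150 151 148 144 141 142 145 141 141 142 145 147 147 150 149 149 147 144 145 150]
 [146 148 148 148 144 145 148 150 145 142 136 138 140 139 141 137 134 139 144 148 148 148 150 149 146 145 147 149]
 [147 147 148 147 144 147 147 140 135 141 146 150 149 148 149 147 142 136 139 144 148 148 149 147 145 144 145 148]
 [148 148 148 147 147 145 141 134 147 151 151 151 152 151 150 151 152 146 140 139 147 148 151 148 146 145 146 150]
 [146 146 149 147 145 143 129 109 132 153 153 152 153 152 152 152 154 147 123 124 146 149 150 149 146 145 145 147]
 [146 148 147 148 144 136 117  88 100 125 143 151 153 153 153 149 136 117 103 109 143 148 149 148 145 144 145 150]
 [146 147 148 147 143 130  94  84  90  99 111 124 134 137 134 120 112 104 101 101 126 148 151 148 145 144 146 149]
 [146 147 147 147 141 130  85  83  90  95  98 105 111 112 112 108 107 106 103 102 123 148 150 148 146 144 145 150]
 [147 147 148 147 142 130  85  86  94  97  99 101 103 105 106 108
[... 4737 characters left out ...]
 117  94  87  91 101 113 124 132 132 128 120 106  90  87  85  80  82  82  81  86  83  82  75  78]
 [129 120  95  82  84  87  99 107 118 121 113  99  96  83  83  79  81  77  82  85  80  83  82  82  80]]
griptop [577.1876717   72.43582472 178.8       ]
3.9482829658143226 0.15983238644961725
0.097 shank end scene [575.46699968  75.10532561  97.        ]
0.0988 shank end scene [576.44708932  72.96934692  98.8       ]
0.1005 shank end scene [577.37272954  70.95203372 100.5       ]
hole scene [579.10696356  67.37279273  85.        ]
[324.5878752  214.20298864] [366.33998992 164.86922393]
[325.19295107 223.15908761] [366.49170662 160.39558367]
[324.54612292 221.14522685] [366.80627388 160.05188856]
```

```bash
python3 - <<'E'
from h import *
import pickle
d=pickle.load(open("c4.pkl","rb"));w=d["wrist"];np.set_printoptions(linewidth=200)
g=cv2.cvtColor(w["image"],cv2.COLOR_RGB2GRAY)
print(g[230:300:1,325-2:329].mean(1).astype(int)); print(g[275,300:350],g[240,300:350])
t=np.radians(73.3);e=np.array([np.cos(t),np.sin(t)]);n=np.array([e[1],-e[0]]);T=np.array([.5759,.0687])
for z in(.1775,.1788,.180):
    P=plane(w,325.4,267,z)[:2];print(z,"edge",e@(P-T)*1e3,"->axis",e@(P-T)*1e3-9)
for X in(1.4,2.4,3.4,4.4):
    p=T+e*X/1e3
    # flange +y edge on top (z origin+4), shank
    zo=.1613-.0265
    print(X,"grip +y top edge",proj(w,[*(p+e*.009),zo+.044]),"grip +y bottom",proj(w,[*(p+e*.009),zo+.004]),"flange edge top",proj(w,[*(p+e*.009),zo+.004]))
E
```

```text
[101 101 110 143  98  68  68  70  70  70  69  69  69  69  69  68  68  69  69  68  68  68  68  68  68  67  68  67  67  68  67  67  67  67  66  66  74  83  91  91  90  91  92  92  92  93  94  93  94
  93  92  91  89  89  89  90  89  89  89  89  90  91  91  63  57  64  71  75  78  81]
[41 42 41 41 40 42 42 39 36 38 56 90 89 88 90 92 93 90 94 95 94 95 96 95 93 92 94 93 93 92 92 92 90 93 89 90 91 90 89 86 72 41 43 41 41 44 42 40 45 41] [156 155 154 152 151 153 150 149 149 150 149 118 122  71  68  69  71  70  72  68  69  69  70  69  69  69  70  70  70  72  73  70  69  70  69  69  67  62  79 136 119 147 147 147 146 145 143 144 146
 147]
0.1775 edge 9.530588679322564 ->axis 0.5305886793225643
0.1788 edge 10.227598492583978 ->axis 1.2275984925839776
0.18 edge 10.870992166363807 ->axis 1.8709921663638074
1.4 grip +y top edge [325.12251516 266.64783966] grip +y bottom [325.16231731 231.68928711] flange edge top [325.16231731 231.68928711]
2.4 grip +y top edge [325.12177833 264.60011519] grip +y bottom [325.16179156 229.99738874] flange edge top [325.16179156 229.99738874]
3.4 grip +y top edge [325.12103858 262.54425055] grip +y bottom [325.16126413 228.30011755] flange edge top [325.16126413 228.30011755]
4.4 grip +y top edge [325.12029587 260.48019709] grip +y bottom [325.16073504 226.59744791] flange edge top [325.16073504 226.59744791]
```

The pin axis and the hole agree within about 1 mm in the wrist frame. Now lowering gently to feel.

drive_tool([
  {"x":0,"y":0,"z":6,"rx":0,"ry":0,"rz":0,"fingers":1},
  {"x":0,"y":0,"z":10,"rx":0,"ry":0,"rz":0,"fingers":1},
  {"x":0,"y":0,"z":12,"rx":0,"ry":0,"rz":0,"fingers":1},
  {"x":0,"y":0,"z":13,"rx":0,"ry":0,"rz":0,"fingers":1},
  {"x":0,"y":0,"z":14,"rx":0,"ry":0,"rz":0,"fingers":1},
  {"x":0,"y":0,"z":15,"rx":0,"ry":0,"rz":0,"fingers":1},
  {"x":0,"y":0,"z":15,"rx":0,"ry":0,"rz":0,"fingers":1},
])

```text
time_s: 8.62
tool_pos: [0.5755, 0.0689, 0.1456]
tool_rot: [-180.0, -0.0, 73.3]
force: [0.3, 1.0, -1.2]
grip_width: 0.014
grasp_force: 35.0
```

drive_tool([
  {"x":0,"y":0,"z":0.5,"rx":0,"ry":0,"rz":0,"fingers":1},
  {"x":0,"y":0,"z":1,"rx":0,"ry":0,"rz":0,"fingers":1},
  {"x":0,"y":0,"z":1.5,"rx":0,"ry":0,"rz":0,"fingers":1},
  {"x":0,"y":0,"z":2,"rx":0,"ry":0,"rz":0,"fingers":1},
  {"x":0,"y":0,"z":2,"rx":0,"ry":0,"rz":0,"fingers":1},
])

```text
time_s: 9.25
tool_pos: [0.5755, 0.0689, 0.1435]
tool_rot: [-180.0, -0.0, 73.3]
force: [-0.8, 0.5, -1.3]
grip_width: 0.014
grasp_force: 35.0
```

drive_tool([
  {"x":0,"y":0,"z":1,"rx":0,"ry":0,"rz":0,"fingers":1},
  {"x":0,"y":0,"z":2,"rx":0,"ry":0,"rz":0,"fingers":1},
  {"x":0,"y":0,"z":3,"rx":0,"ry":0,"rz":0,"fingers":1},
  {"x":0,"y":0,"z":4,"rx":0,"ry":0,"rz":0,"fingers":1},
  {"x":0,"y":0,"z":4,"rx":0,"ry":0,"rz":0,"fingers":1},
])

```text
time_s: 9.88
tool_pos: [0.5754, 0.0688, 0.1395]
tool_rot: [-180.0, 0.0, 73.3]
force: [-0.6, -0.1, -1.1]
grip_width: 0.0135
grasp_force: 35.0
```

drive_tool([
  {"x":0,"y":0,"z":2,"rx":0,"ry":0,"rz":0,"fingers":1},
  {"x":0,"y":0,"z":4,"rx":0,"ry":0,"rz":0,"fingers":1},
  {"x":0,"y":0,"z":6,"rx":0,"ry":0,"rz":0,"fingers":1},
  {"x":0,"y":0,"z":8,"rx":0,"ry":0,"rz":0,"fingers":1},
  {"x":0,"y":0,"z":8,"rx":0,"ry":0,"rz":0,"fingers":1},
])

```text
time_s: 10.5
tool_pos: [0.5754, 0.0689, 0.1313]
tool_rot: [-180.0, 0.0, 73.3]
force: [0.9, -0.4, -2.0]
grip_width: 0.0137
grasp_force: 35.0
```

drive_tool([
  {"x":0,"y":0,"z":2,"rx":0,"ry":0,"rz":0,"fingers":1},
  {"x":0,"y":0,"z":4,"rx":0,"ry":0,"rz":0,"fingers":1},
  {"x":0,"y":0,"z":6,"rx":0,"ry":0,"rz":0,"fingers":1},
  {"x":0,"y":0,"z":8,"rx":0,"ry":0,"rz":0,"fingers":1},
  {"x":0,"y":0,"z":8,"rx":0,"ry":0,"rz":0,"fingers":1},
])

```text
time_s: 11.12
tool_pos: [0.5754, 0.0689, 0.1233]
tool_rot: [-180.0, 0.0, 73.3]
force: [-0.1, 0.9, -1.4]
grip_width: 0.0135
grasp_force: 35.0
```

drive_tool([
  {"x":0,"y":0,"z":2,"rx":0,"ry":0,"rz":0,"fingers":1},
  {"x":0,"y":0,"z":4,"rx":0,"ry":0,"rz":0,"fingers":1},
  {"x":0,"y":0,"z":6,"rx":0,"ry":0,"rz":0,"fingers":1},
  {"x":0,"y":0,"z":8,"rx":0,"ry":0,"rz":0,"fingers":1},
  {"x":0,"y":0,"z":9,"rx":0,"ry":0,"rz":0,"fingers":1},
  {"x":0,"y":0,"z":9,"rx":0,"ry":0,"rz":0,"fingers":1},
])

```text
time_s: 11.88
tool_pos: [0.5755, 0.0689, 0.1145]
tool_rot: [-180.0, 0.0, 73.3]
force: [-0.4, 0.9, -1.4]
grip_width: 0.0141
grasp_force: 35.0
```

drive_tool([
  {"x":0,"y":0,"z":0.5,"rx":0,"ry":0,"rz":0,"fingers":1},
  {"x":0,"y":0,"z":1,"rx":0,"ry":0,"rz":0,"fingers":1},
  {"x":0,"y":0,"z":1.5,"rx":0,"ry":0,"rz":0,"fingers":1},
  {"x":0,"y":0,"z":1.5,"rx":0,"ry":0,"rz":0,"fingers":1},
])

```text
time_s: 12.38
tool_pos: [0.5755, 0.0689, 0.113]
tool_rot: [-180.0, -0.0, 73.3]
force: [0.2, -0.5, -0.3]
grip_width: 0.0134
grasp_force: 35.0
```

drive_tool([
  {"x":0,"y":0,"z":0.5,"rx":0,"ry":0,"rz":0,"fingers":1},
  {"x":0,"y":0,"z":1,"rx":0,"ry":0,"rz":0,"fingers":1},
  {"x":0,"y":0,"z":1,"rx":0,"ry":0,"rz":0,"fingers":1},
])

```text
time_s: 12.75
tool_pos: [0.5755, 0.0689, 0.112]
tool_rot: [-180.0, -0.0, 73.3]
force: [-0.3, 0.4, -1.0]
grip_width: 0.014
grasp_force: 35.0
```

drive_tool([
  {"x":0,"y":0,"z":0.5,"rx":0,"ry":0,"rz":0,"fingers":1},
  {"x":0,"y":0,"z":0.5,"rx":0,"ry":0,"rz":0,"fingers":1},
])

```text
time_s: 13.0
tool_pos: [0.5755, 0.0689, 0.1115]
tool_rot: [180.0, -0.0, 73.3]
force: [-0.0, -0.2, -1.0]
grip_width: 0.0139
grasp_force: 35.0
```

drive_tool([
  {"x":0,"y":0,"z":0.5,"rx":0,"ry":0,"rz":0,"fingers":1},
  {"x":0,"y":0,"z":0.5,"rx":0,"ry":0,"rz":0,"fingers":1},
])

```text
time_s: 13.25
tool_pos: [0.5756, 0.0689, 0.1114]
tool_rot: [180.0, -0.0, 73.3]
force: [-1.7, -0.5, 3.6]
grip_width: 0.0138
grasp_force: 35.0
```

drive_tool([
  {"x":0,"y":0,"z":0.5,"rx":0,"ry":0,"rz":0,"fingers":1},
  {"x":0,"y":0,"z":0.5,"rx":0,"ry":0,"rz":0,"fingers":1},
])

```text
time_s: 13.5
tool_pos: [0.5756, 0.0689, 0.1114]
tool_rot: [-180.0, -0.0, 73.3]
force: [-2.3, -1.0, 5.1]
grip_width: 0.0134
grasp_force: 35.0
```

drive_tool([
  {"x":0,"y":0,"z":0.5,"rx":0,"ry":0,"rz":0,"fingers":1},
  {"x":0,"y":0,"z":0.5,"rx":0,"ry":0,"rz":0,"fingers":1},
])

```text
time_s: 13.75
tool_pos: [0.5756, 0.0689, 0.1114]
tool_rot: [-180.0, -0.0, 73.3]
force: [-4.3, -0.7, 8.7]
grip_width: 0.0134
grasp_force: 35.0
```

The flange touched at TCP z 0.1114, as predicted, at under 10 N. Releasing and rising.

drive_tool([
  {"x":0,"y":0,"z":-0.5,"rx":0,"ry":0,"rz":0,"fingers":0},
  {"x":0,"y":0,"z":-0.5,"rx":0,"ry":0,"rz":0,"fingers":0},
  {"x":0,"y":0,"z":-0.5,"rx":0,"ry":0,"rz":0,"fingers":0},
  {"x":0,"y":0,"z":-0.5,"rx":0,"ry":0,"rz":0,"fingers":0},
  {"x":0,"y":0,"z":-20,"rx":0,"ry":0,"rz":0,"fingers":0},
  {"x":0,"y":0,"z":-50,"rx":0,"ry":0,"rz":0,"fingers":0},
  {"x":0,"y":0,"z":-85,"rx":0,"ry":0,"rz":0,"fingers":0},
  {"x":0,"y":0,"z":-85,"rx":0,"ry":0,"rz":0,"fingers":0},
  {"x":0,"y":0,"z":-85,"rx":0,"ry":0,"rz":0,"fingers":0},
])

```text
time_s: 14.88
tool_pos: [0.5755, 0.0689, 0.1955]
tool_rot: [180.0, -0.0, 73.3]
force: [0.2, 0.2, -0.5]
grip_width: 0.0436
grasp_force: 0.0
```

```bash
python3 - <<'E'
from h import *
import pickle
d={n:vision.read_camera(n) for n in("wrist","scene")}
pickle.dump(d,open("c5.pkl","wb"))
o=sensors.get_obs();print(o["time_s"],o["tool_pos"],o["tool_rot"],o["force"],o["grip_width"])
def cr(n,x,y,w,h): return cv2.resize(d[n]["image"][y:y+h,x:x+w,::-1],(400,300),interpolation=cv2.INTER_CUBIC)
p=proj(d["scene"],[.5755,.069,.1]).astype(int);r=proj(d["wrist"],[.5755,.069,.1]).astype(int);print(p,r,p-[40,30],r-[66,50])
cv2.imwrite("pics/v5.png",np.hstack([cr("scene",p[0]-40,p[1]-30,80,60),cr("wrist",r[0]-66,r[1]-50,133,100)]))
E
```

```text
14.975 [0.57483555 0.06889655 0.19431965] [-1.79920157e+02  4.04866313e-02  7.33336521e+01] [-0.35281008  0.07921803 -0.32231461] 0.04354187824585415
[366 159] [325 208] [326 129] [259 158]
```

View pics/v5.png

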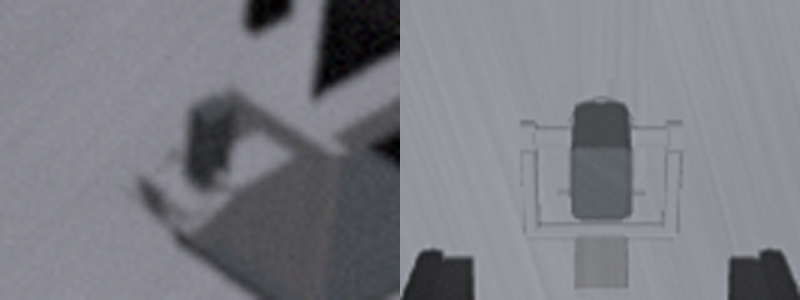

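The pin is seated with its flange on the bar. The loop is open and square with the bar's end: grip centre at (602,184), tab at (601,262) in the wrist crop. Now I close the fingers, shift out 35 mm and come down on the tab.

drive_tool([
  {"x":-17,"y":0,"z":0,"rx":0,"ry":0,"rz":0,"fingers":1},
  {"x":-35,"y":0,"z":0,"rx":0,"ry":0,"rz":0,"fingers":1},
  {"x":-35,"y":0,"z":0,"rx":0,"ry":0,"rz":0,"fingers":1},
  {"x":-35,"y":0,"z":10,"rx":0,"ry":0,"rz":0,"fingers":1},
  {"x":-35,"y":0,"z":25,"rx":0,"ry":0,"rz":0,"fingers":1},
  {"x":-35,"y":0,"z":40,"rx":0,"ry":0,"rz":0,"fingers":1},
  {"x":-35,"y":0,"z":52,"rx":0,"ry":0,"rz":0,"fingers":1},
  {"x":-35,"y":0,"z":52,"rx":0,"ry":0,"rz":0,"fingers":1},
  {"x":-35,"y":0,"z":52,"rx":0,"ry":0,"rz":0,"fingers":1},
])

```text
time_s: 16.1
tool_pos: [0.5658, 0.0353, 0.1433]
tool_rot: [180.0, -0.0, 73.3]
force: [0.5, -0.3, 1.2]
grip_width: 0.0
grasp_force: 0.0
```

drive_tool([
  {"x":0,"y":0,"z":3,"rx":0,"ry":0,"rz":0,"fingers":1},
  {"x":0,"y":0,"z":6,"rx":0,"ry":0,"rz":0,"fingers":1},
  {"x":0,"y":0,"z":9,"rx":0,"ry":0,"rz":0,"fingers":1},
  {"x":0,"y":0,"z":12,"rx":0,"ry":0,"rz":0,"fingers":1},
  {"x":0,"y":0,"z":15,"rx":0,"ry":0,"rz":0,"fingers":1},
  {"x":0,"y":0,"z":18,"rx":0,"ry":0,"rz":0,"fingers":1},
  {"x":0,"y":0,"z":20,"rx":0,"ry":0,"rz":0,"fingers":1},
])

```text
time_s: 16.98
tool_pos: [0.5654, 0.0354, 0.1228]
tool_rot: [-180.0, 0.0, 73.3]
force: [-0.5, 0.1, -1.1]
grip_width: 0.0003
grasp_force: 0.0
```

drive_tool([
  {"x":0,"y":0,"z":2,"rx":0,"ry":0,"rz":0,"fingers":1},
  {"x":0,"y":0,"z":4,"rx":0,"ry":0,"rz":0,"fingers":1},
  {"x":0,"y":0,"z":6,"rx":0,"ry":0,"rz":0,"fingers":1},
  {"x":0,"y":0,"z":8,"rx":0,"ry":0,"rz":0,"fingers":1},
  {"x":0,"y":0,"z":10,"rx":0,"ry":0,"rz":0,"fingers":1},
])

```text
time_s: 17.6
tool_pos: [0.5655, 0.0352, 0.113]
tool_rot: [180.0, 0.0, 73.3]
force: [0.4, -1.5, 0.3]
grip_width: 0.0002
grasp_force: 0.3
```

drive_tool([
  {"x":0,"y":0,"z":2,"rx":0,"ry":0,"rz":0,"fingers":1},
  {"x":0,"y":0,"z":4,"rx":0,"ry":0,"rz":0,"fingers":1},
  {"x":0,"y":0,"z":6,"rx":0,"ry":0,"rz":0,"fingers":1},
  {"x":0,"y":0,"z":8,"rx":0,"ry":0,"rz":0,"fingers":1},
])

```text
time_s: 18.1
tool_pos: [0.5655, 0.0354, 0.1049]
tool_rot: [180.0, -0.0, 73.3]
force: [-0.2, -0.4, 0.3]
grip_width: 0.0004
grasp_force: 0.2
```

drive_tool([
  {"x":0,"y":0,"z":2,"rx":0,"ry":0,"rz":0,"fingers":1},
  {"x":0,"y":0,"z":4,"rx":0,"ry":0,"rz":0,"fingers":1},
  {"x":0,"y":0,"z":6,"rx":0,"ry":0,"rz":0,"fingers":1},
  {"x":0,"y":0,"z":8,"rx":0,"ry":0,"rz":0,"fingers":1},
  {"x":0,"y":0,"z":10,"rx":0,"ry":0,"rz":0,"fingers":1},
])

```text
time_s: 18.73
tool_pos: [0.5655, 0.0351, 0.0951]
tool_rot: [180.0, 0.0, 73.3]
force: [-1.0, -1.4, 2.7]
grip_width: 0.0001
grasp_force: 1.1
```

drive_tool([
  {"x":0,"y":0,"z":1.5,"rx":0,"ry":0,"rz":0,"fingers":1},
  {"x":0,"y":0,"z":3,"rx":0,"ry":0,"rz":0,"fingers":1},
])

```text
time_s: 18.98
tool_pos: [0.5656, 0.035, 0.0921]
tool_rot: [180.0, 0.0, 73.3]
force: [-0.7, -1.4, 2.1]
grip_width: 0.0004
grasp_force: 1.2
```

drive_tool([
  {"x":0,"y":0,"z":1.5,"rx":0,"ry":0,"rz":0,"fingers":1},
  {"x":0,"y":0,"z":3,"rx":0,"ry":0,"rz":0,"fingers":1},
])

```text
time_s: 19.23
tool_pos: [0.5656, 0.035, 0.0891]
tool_rot: [180.0, 0.0, 73.3]
force: [-0.5, -2.4, 3.5]
grip_width: 0.0003
grasp_force: 1.6
```

drive_tool([
  {"x":0,"y":0,"z":1.5,"rx":0,"ry":0,"rz":0,"fingers":1},
  {"x":0,"y":0,"z":3,"rx":0,"ry":0,"rz":0,"fingers":1},
])

```text
time_s: 19.48
tool_pos: [0.5657, 0.0354, 0.0861]
tool_rot: [180.0, -0.0, 73.3]
force: [-1.1, -1.5, 3.4]
grip_width: 0.0003
grasp_force: 1.6
```

drive_tool([
  {"x":0,"y":0,"z":1.5,"rx":0,"ry":0,"rz":0,"fingers":1},
  {"x":0,"y":0,"z":3,"rx":0,"ry":0,"rz":0,"fingers":1},
])

```text
time_s: 19.73
tool_pos: [0.5658, 0.0363, 0.0831]
tool_rot: [180.0, -0.1, 73.4]
force: [0.7, 1.3, 3.2]
grip_width: 0.0003
grasp_force: 1.5
```

drive_tool([
  {"x":0,"y":0,"z":1.5,"rx":0,"ry":0,"rz":0,"fingers":1},
  {"x":0,"y":0,"z":3,"rx":0,"ry":0,"rz":0,"fingers":1},
])

```text
time_s: 19.98
tool_pos: [0.5657, 0.0365, 0.0801]
tool_rot: [180.0, -0.1, 73.4]
force: [0.9, 1.7, 2.5]
grip_width: 0.0006
grasp_force: 1.1
```

drive_tool([
  {"x":0,"y":0,"z":1,"rx":0,"ry":0,"rz":0,"fingers":1},
  {"x":0,"y":0,"z":2,"rx":0,"ry":0,"rz":0,"fingers":1},
])

```text
time_s: 20.23
tool_pos: [0.5653, 0.0355, 0.0778]
tool_rot: [-180.0, -0.0, 73.3]
force: [0.5, 1.5, 2.0]
grip_width: 0.0006
grasp_force: 1.0
```

drive_tool([
  {"x":0,"y":0,"z":1,"rx":0,"ry":0,"rz":0,"fingers":1},
  {"x":0,"y":0,"z":2,"rx":0,"ry":0,"rz":0,"fingers":1},
])

```text
time_s: 20.48
tool_pos: [0.5653, 0.0353, 0.0759]
tool_rot: [-180.0, 0.0, 73.3]
force: [0.2, 1.5, 1.1]
grip_width: 0.0007
grasp_force: 0.9
```

drive_tool([
  {"x":0,"y":0,"z":0.5,"rx":0,"ry":0,"rz":0,"fingers":1},
  {"x":0,"y":0,"z":1,"rx":0,"ry":0,"rz":0,"fingers":1},
])

```text
time_s: 20.72
tool_pos: [0.5655, 0.0354, 0.0751]
tool_rot: [180.0, -0.0, 73.3]
force: [0.6, 0.4, 2.9]
grip_width: 0.0003
grasp_force: 1.0
```

drive_tool([
  {"x":0,"y":0,"z":0.5,"rx":0,"ry":0,"rz":0,"fingers":1},
  {"x":0,"y":0,"z":1,"rx":0,"ry":0,"rz":0,"fingers":1},
  {"x":0,"y":0,"z":1,"rx":0,"ry":0,"rz":0,"fingers":1},
])

```text
time_s: 21.1
tool_pos: [0.5656, 0.0355, 0.0742]
tool_rot: [180.0, -0.0, 73.3]
force: [-0.2, 0.7, 3.6]
grip_width: 0.0007
grasp_force: 1.4
```

drive_tool([
  {"x":0,"y":0,"z":0.5,"rx":0,"ry":0,"rz":0,"fingers":1},
  {"x":0,"y":0,"z":0.5,"rx":0,"ry":0,"rz":0,"fingers":1},
])

```text
time_s: 21.35
tool_pos: [0.5657, 0.0355, 0.0737]
tool_rot: [180.0, -0.0, 73.3]
force: [0.9, 1.0, 3.9]
grip_width: 0.0008
grasp_force: 1.8
```

Tab edge is now about 19 mm below the pin's origin. Rising to look.

drive_tool([
  {"x":0,"y":0,"z":-15,"rx":0,"ry":0,"rz":0,"fingers":1},
  {"x":0,"y":0,"z":-50,"rx":0,"ry":0,"rz":0,"fingers":1},
  {"x":0,"y":0,"z":-100,"rx":0,"ry":0,"rz":0,"fingers":1},
  {"x":20,"y":0,"z":-130,"rx":0,"ry":0,"rz":0,"fingers":1},
  {"x":20,"y":0,"z":-130,"rx":0,"ry":0,"rz":0,"fingers":1},
  {"x":20,"y":0,"z":-130,"rx":0,"ry":0,"rz":0,"fingers":1},
])

```text
time_s: 22.1
tool_pos: [0.5704, 0.0535, 0.2029]
tool_rot: [-179.9, 0.1, 73.3]
force: [0.2, 0.3, -1.1]
grip_width: 0.0001
grasp_force: 0.0
```

```bash
python3 - <<'E'
from h import *
import pickle
d={n:vision.read_camera(n) for n in("wrist","scene")}
pickle.dump(d,open("c6.pkl","wb"))
o=sensors.get_obs();print(o["time_s"],o["tool_pos"],o["force"])
def cr(n,x,y,w,h): return cv2.resize(d[n]["image"][y:y+h,x:x+w,::-1],(400,300),interpolation=cv2.INTER_CUBIC)
p=proj(d["scene"],[.5755,.069,.1]).astype(int);r=proj(d["wrist"],[.5755,.069,.1]).astype(int);print(p-[40,30],r-[53,40])
cv2.imwrite("pics/v6.png",np.hstack([cr("scene",p[0]-40,p[1]-30,80,60),cr("wrist",r[0]-53,r[1]-40,107,80)]))
t=np.radians(73.3);e=np.array([np.cos(t),np.sin(t)]);P=np.array([.5763,.0699])
for th in(.6,.9,1.1,1.29):
    out=31*np.cos(th)+24*np.sin(th);z=8-31*np.sin(th)+24*np.cos(th)
    X=[*(P-e*out/1e3),.085+z/1e3];Y=[*(P-e*.031*np.cos(th)),.093-.031*np.sin(th)]
    f=lambda n,X,o,s:np.round((proj(d[n],X)-o)*s)
    print(th,"tab scene",f("scene",X,p-[40,30],5),"wire",f("scene",Y,p-[40,30],5),"tab wrist",f("wrist",X,r-[53,40],3.74)+[400,0])
E
```

```text
22.2 [0.57013882 0.05337125 0.20224482] [-1.11073611 -0.71040405 -0.6094796 ]
[326 129] [273 144]
0.6 tab scene [142. 197.] wire [161. 219.] tab wrist [602. 316.]
0.9 tab scene [142. 217.] wire [170. 225.] tab wrist [602. 292.]
1.1 tab scene [145. 227.] wire [177. 226.] tab wrist [601. 270.]
1.29 tab scene [150. 234.] wire [185. 225.] tab wrist [601. 245.]
```

View pics/v6.png

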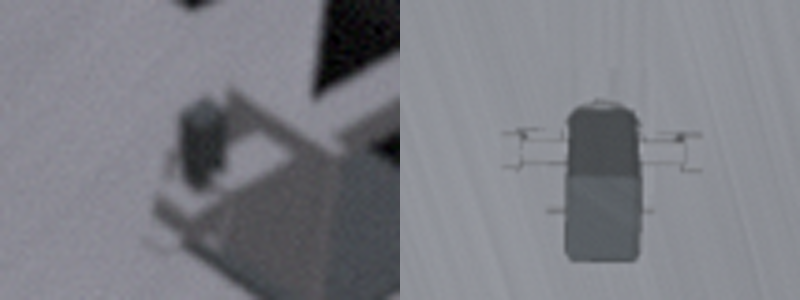

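The scene crop shows the loop swung down, with its wire at the bar's end around (190,235) and the tab at (160,240). In the wrist crop the arms at rows 130-170 are near vertical and the tab is hidden under the grip, so the loop is past 1.2. The grip top seems to have moved about 1.5 px, so I check for tilt and for the bar creeping.

```bash
python3 - <<'E'
from h import *
import pickle
t=np.radians(73.3);e=np.array([np.cos(t),np.sin(t)]);n=np.array([e[1],-e[0]]);P=np.array([.5763,.0699])
def edges(f,u,v0,v1):
    w=pickle.load(open(f,"rb"))["wrist"];g=cv2.GaussianBlur(cv2.cvtColor(w["image"],cv2.COLOR_RGB2GRAY),(3,3),0).astype(float)
    c=g[v0:v1,u-4:u+5].mean(1);d=np.diff(c);k=np.argsort(-abs(d))[:6];
    print(f,[(v0+i+.5+0.5,round(d[i])) for i in sorted(k)]);return w
w5=edges("c5.pkl",326,188,240);w6=edges("c6.pkl",327,160,225)
def loc(w,u,v,z):
    X=plane(w,u,v,z)[:2]-P;return np.round([X@e*1e3,X@n*1e3],2)
for w,a,b in((w5,207,230.3),(w6,191.3,214)):
    print("top face +y edge, -y edge (along bar from axis)",loc(w,326,a,.129),loc(w,326,b,.129))
# prediction of tilt-free vs tilted pin (tilt k rad toward -y about origin)
for w in(w5,w6):
  for k in(0,.035,.07):
    q=lambda y,z:proj(w,[*(P+e*(y*np.cos(k)-z*np.sin(k))/1e3),.085+(z*np.cos(k)+y*np.sin(k))/1e3])[1].round(1)
    print(k,"topface+y",q(9,44),"-y",q(-9,44),"flange+y top",q(9,4))
a=pickle.load(open("c5.pkl","rb"))["scene"]["image"];b=pickle.load(open("c6.pkl","rb"))["scene"]["image"]
D=cv2.absdiff(a,b).max(2)[120:200,310:430]
print("bar/bracket diff", (cv2.absdiff(a,b).max(2)[155:200,355:420]>25).sum(),"phase",cv2.phaseCorrelate(a[160:200,360:410].mean(2),b[160:200,360:410].mean(2)))
E
```

```text
c5.pkl [(np.float64(191.0), -19), (np.float64(192.0), -25), (np.float64(193.0), -15), (np.float64(231.0), 13), (np.float64(232.0), 15), (np.float64(233.0), 13)]
c6.pkl [(np.float64(171.0), -12), (np.float64(172.0), -14), (np.float64(173.0), -18), (np.float64(174.0), -13), (np.float64(214.0), 27), (np.float64(215.0), 17)]
top face +y edge, -y edge (along bar from axis) [ 9.39 -0.23] [-7.43 -0.2 ]
top face +y edge, -y edge (along bar from axis) [ 1.88 -0.77] [-14.57  -0.75]
0 topface+y 207.6 -y 232.4 flange+y top 191.3
0.035 topface+y 209.9 -y 234.3 flange+y top 191.6
0.07 topface+y 212.2 -y 236.1 flange+y top 191.9
0 topface+y 181.2 -y 206.4 flange+y top 168.6
0.035 topface+y 183.5 -y 208.4 flange+y top 168.9
0.07 topface+y 185.8 -y 210.2 flange+y top 169.2
bar/bracket diff 79 phase ((-0.29801203659820885, 0.07601689961802904), 0.8598049050248574)
```

```bash
python3 - <<'E'
from h import *
import pickle
t=np.radians(73.3);e=np.array([np.cos(t),np.sin(t)]);n=np.array([e[1],-e[0]]);P=np.array([.5763,.0699])
np.set_printoptions(linewidth=220)
pk=lambda f:pickle.load(open(f,"rb"))
W=[pk("c5.pkl")["wrist"],pk("c6.pkl")["wrist"]]
def at(w,y,x,z): return proj(w,[*(P+(e*y+n*x)/1e3),z])
for w in W:
    g=cv2.cvtColor(w["image"],cv2.COLOR_RGB2GRAY).astype(float)
    # bracket near top edge, off the bar (x=+-22 mm): profile along y at z=.1, printed as level vs y
    for x in(-24,24):
        ys=np.arange(25,80,1.5);uv=np.array([at(w,y,x,.1) for y in ys],np.float32)
        pr=cv2.remap(g.astype(np.float32),uv[None,:,0],uv[None,:,1],cv2.INTER_LINEAR)[0]
        d=np.diff(pr);k=np.argsort(-abs(d))[:5];print("bracket x",x,[(ys[i],round(float(d[i]))) for i in sorted(k)])
    for x in(-9,9):
        ys=np.arange(-35,10,1);uv=np.array([at(w,y,x,.085) for y in ys],np.float32)
        pr=cv2.remap(g.astype(np.float32),uv[None,:,0],uv[None,:,1],cv2.INTER_LINEAR)[0];print("bar x",x,pr.astype(int))
# scene: grip & bar displacement between c5,c6 
a,b=[pk(f)["scene"]["image"].mean(2).astype(np.float32) for f in("c5.pkl","c6.pkl")]
for nm,(x,y,w_,h) in dict(griptop=(358,145,20,12),bracket=(370,145,25,20),plate=(380,165,30,30),barend=(353,163,12,14)).items():
    T=a[y:y+h,x:x+w_];r=cv2.matchTemplate(b[y-5:y+h+5,x-5:x+w_+5],T,cv2.TM_CCOEFF_NORMED);m=np.unravel_index(r.argmax(),r.shape);print(nm,np.array(m[::-1])-5,r.max().round(3))
print(a[140:180:1,350:385].astype(int)[::2]);print(b[140:180,350:385].astype(int)[::2])
E
```

```text
bracket x -24 [(np.float64(44.5), -5), (np.float64(46.0), -5), (np.float64(47.5), 12), (np.float64(53.5), -43), (np.float64(61.0), -9)]
bracket x 24 [(np.float64(46.0), -7), (np.float64(47.5), 7), (np.float64(52.0), -6), (np.float64(53.5), -33), (np.float64(61.0), -11)]
bar x -9 [150 150 149 145 145 149 147 141 127 148 147 139 137 139 139 135 118 109 112 120 120 121 121 122 122 123 122 123 123 126 133 146 149 150 148 138 135 135 133 147 148 149 148 148 147]
bar x 9 [148 150 150 147 145 149 147 141 129 150 151 151 152 152 151 149 143 129 142 149 151 149 148 148 148 148 148 148 148 148 147 147 150 151 152 136 132 148 147 148 146 146 145 146 146]
bracket x -24 [(np.float64(43.0), -57), (np.float64(46.0), 45), (np.float64(47.5), 11), (np.float64(53.5), -42), (np.float64(56.5), -8)]
bracket x 24 [(np.float64(43.0), -52), (np.float64(44.5), 13), (np.float64(46.0), 39), (np.float64(53.5), -37), (np.float64(56.5), -11)]
bar x -9 [144 143 143 143 144 145 145 143 140 138 141 141 142 144 144 145 139 121 134 143 144 142 143 143 143 142 145 139 124 144 147 149 146 128 128 133 141 143 144 144 144 
[... 5307 characters left out ...]
38 142 136 122  94  89  94 102 112 125 136 136 133 120 109  96  87  85  87  88  81  86  80  81  84  85  84  84  83  83  77  83]
 [139 138 140 141 137 139 124 106  89  85  83  86  92 106 105  98  88  77  80  82  84  92  86  81  81  81  84  82  82  83  79  79  79  81  79]
 [139 140 136 141 138 139 133 132 125 115  99  85  85  81  81  82  81  82  78  84  91  87  85  78  82  80  82  80  81  85  82  84  83  83  82]
 [139 140 139 136 131 131 133 136 136 141 135 121 101  83  80  83  89 103 103  96  92  84  76  84  86  81  81  82  81  85  79  80  84  81  85]
 [140 140 140 136 134 129 127 126 129 130 130 122 102  83  69  67  76  86  97  97  87  79  83  80  83  84  79  80  83  82  83  81  83  82  83]]
```

The bar has not moved (bracket and bar end match before and after). The pin's top leans about 5-7 mm toward the free end, tipped by my last over-push. I'll set it upright with a light side push on the grip, then press it flush.

drive_tool([
  {"x":-16,"y":0,"z":10,"rx":0,"ry":0,"rz":0,"fingers":1},
  {"x":-16,"y":0,"z":50,"rx":0,"ry":0,"rz":0,"fingers":1},
  {"x":-16,"y":0,"z":75,"rx":0,"ry":0,"rz":0,"fingers":1},
  {"x":-16,"y":0,"z":85,"rx":0,"ry":0,"rz":0,"fingers":1},
  {"x":-14,"y":0,"z":85,"rx":0,"ry":0,"rz":0,"fingers":1},
  {"x":-11,"y":0,"z":85,"rx":0,"ry":0,"rz":0,"fingers":1},
  {"x":-8,"y":0,"z":85,"rx":0,"ry":0,"rz":0,"fingers":1},
  {"x":-7,"y":0,"z":85,"rx":0,"ry":0,"rz":0,"fingers":1},
])

```text
time_s: 23.2
tool_pos: [0.5697, 0.0482, 0.1192]
tool_rot: [179.9, -0.0, 73.4]
force: [-0.2, -0.0, 0.3]
grip_width: 0.0007
grasp_force: 0.2
```

drive_tool([
  {"x":0.5,"y":0,"z":0,"rx":0,"ry":0,"rz":0,"fingers":1},
  {"x":1,"y":0,"z":0,"rx":0,"ry":0,"rz":0,"fingers":1},
  {"x":1,"y":0,"z":0,"rx":0,"ry":0,"rz":0,"fingers":1},
])

```text
time_s: 23.58
tool_pos: [0.5695, 0.0487, 0.1186]
tool_rot: [180.0, -0.0, 73.3]
force: [0.3, -0.3, 0.6]
grip_width: 0.0003
grasp_force: 0.2
```

drive_tool([
  {"x":0.5,"y":0,"z":0,"rx":0,"ry":0,"rz":0,"fingers":1},
  {"x":1,"y":0,"z":0,"rx":0,"ry":0,"rz":0,"fingers":1},
  {"x":1,"y":0,"z":0,"rx":0,"ry":0,"rz":0,"fingers":1},
])

```text
time_s: 23.95
tool_pos: [0.5697, 0.0493, 0.1186]
tool_rot: [-180.0, 0.0, 73.3]
force: [-0.5, -2.3, 0.9]
grip_width: 0.0004
grasp_force: 0.9
```

drive_tool([
  {"x":0.5,"y":0,"z":0,"rx":0,"ry":0,"rz":0,"fingers":1},
  {"x":1,"y":0,"z":0,"rx":0,"ry":0,"rz":0,"fingers":1},
  {"x":1,"y":0,"z":0,"rx":0,"ry":0,"rz":0,"fingers":1},
])

```text
time_s: 24.32
tool_pos: [0.5701, 0.0503, 0.1187]
tool_rot: [180.0, 0.0, 73.3]
force: [-1.6, -3.1, 2.4]
grip_width: 0.0005
grasp_force: 1.6
```

drive_tool([
  {"x":0.5,"y":0,"z":0,"rx":0,"ry":0,"rz":0,"fingers":1},
  {"x":1,"y":0,"z":0,"rx":0,"ry":0,"rz":0,"fingers":1},
  {"x":1,"y":0,"z":0,"rx":0,"ry":0,"rz":0,"fingers":1},
])

```text
time_s: 24.7
tool_pos: [0.5704, 0.0514, 0.1187]
tool_rot: [180.0, 0.0, 73.3]
force: [-2.4, -3.5, 3.1]
grip_width: 0.0003
grasp_force: 2.1
```

drive_tool([
  {"x":0.5,"y":0,"z":0,"rx":0,"ry":0,"rz":0,"fingers":1},
  {"x":1,"y":0,"z":0,"rx":0,"ry":0,"rz":0,"fingers":1},
  {"x":1,"y":0,"z":0,"rx":0,"ry":0,"rz":0,"fingers":1},
])

```text
time_s: 25.08
tool_pos: [0.5707, 0.0523, 0.1187]
tool_rot: [180.0, 0.0, 73.3]
force: [-1.8, -4.4, 3.7]
grip_width: 0.0003
grasp_force: 2.6
```

drive_tool([
  {"x":0.5,"y":0,"z":0,"rx":0,"ry":0,"rz":0,"fingers":1},
  {"x":0.5,"y":0,"z":0,"rx":0,"ry":0,"rz":0,"fingers":1},
])

```text
time_s: 25.32
tool_pos: [0.5708, 0.0527, 0.1187]
tool_rot: [180.0, 0.0, 73.3]
force: [-1.5, -5.3, 5.3]
grip_width: 0.0007
grasp_force: 2.8
```

drive_tool([
  {"x":-8,"y":0,"z":0,"rx":0,"ry":0,"rz":0,"fingers":1},
  {"x":-12,"y":0,"z":-30,"rx":0,"ry":0,"rz":0,"fingers":1},
  {"x":0,"y":0,"z":-75,"rx":0,"ry":0,"rz":0,"fingers":1},
  {"x":4,"y":0,"z":-85,"rx":0,"ry":0,"rz":0,"fingers":1},
  {"x":4,"y":0,"z":-85,"rx":0,"ry":0,"rz":0,"fingers":1},
  {"x":4,"y":0,"z":-85,"rx":0,"ry":0,"rz":0,"fingers":1},
])

```text
time_s: 26.08
tool_pos: [0.5709, 0.057, 0.2019]
tool_rot: [-179.9, 0.1, 73.3]
force: [-0.6, 0.7, -0.7]
grip_width: 0.0005
grasp_force: 0.0
```

```bash
cat > chk.py <<'E'
from h import *
import pickle,sys
fn=sys.argv[1]
d={n:vision.read_camera(n) for n in("wrist","scene")};pickle.dump(d,open(fn,"wb"))
o=sensors.get_obs();print(o["time_s"],o["tool_pos"],o["force"])
t=np.radians(73.3);e=np.array([np.cos(t),np.sin(t)]);P=np.array([.5763,.0699]);w=d["wrist"]
g=cv2.cvtColor(w["image"],cv2.COLOR_RGB2GRAY).astype(np.float32)
u0=proj(w,[*P,.129])
for v in range(int(u0[1])-36,int(u0[1])+26): print(v,int(g[v,int(u0[0])-3:int(u0[0])+4].mean()),end="; ")
print()
for k in(0,.05,.1):
    q=lambda y,z:proj(w,[*(P+e*(y*np.cos(k)-z*np.sin(k))/1e3),.085+(z*np.cos(k)+y*np.sin(k))/1e3])[1].round(1)
    print(k,"topface+y",q(9,44),"-y",q(-9,44),"flange+y top",q(9,4))
b=d["scene"]["image"].mean(2).astype(np.float32)
print("scene grip half-edges",[(r,round(float(np.interp(-95,-b[r,355:368],np.arange(355,368))),1),round(float(np.interp(95,b[r,366:376],np.arange(366,376))),1)) for r in(154,156,158,160,162)])
E
python3 chk.py c7.pkl; python3 - <<'E'
import pickle,numpy as np
for f in("c5.pkl","c6.pkl"):
    b=pickle.load(open(""+f,"rb"))["scene"]["image"].mean(2)
    print("scene grip half-edges",[(r,round(float(np.interp(-95,-b[r,355:368],np.arange(355,368))),1),round(float(np.interp(95,b[r,366:376],np.arange(366,376))),1)) for r in(154,156,158,160,162)])
E
```

```text
26.175 [0.57099458 0.05668613 0.20201217] [ 1.25161161 -0.37378093  0.30705982]
163 145; 164 146; 165 145; 166 144; 167 144; 168 144; 169 143; 170 144; 171 145; 172 131; 173 111; 174 79; 175 71; 176 71; 177 72; 178 73; 179 73; 180 73; 181 73; 182 73; 183 73; 184 72; 185 72; 186 81; 187 94; 188 95; 189 94; 190 95; 191 95; 192 96; 193 96; 194 96; 195 96; 196 94; 197 93; 198 93; 199 92; 200 92; 201 93; 202 93; 203 93; 204 93; 205 93; 206 93; 207 93; 208 92; 209 87; 210 98; 211 139; 212 145; 213 122; 214 140; 215 145; 216 145; 217 144; 218 145; 219 145; 220 145; 221 145; 222 144; 223 144; 224 145; 
0 topface+y 186.6 -y 211.7 flange+y top 173.3
0.05 topface+y 189.9 -y 214.4 flange+y top 173.7
0.1 topface+y 193.1 -y 217.0 flange+y top 174.1
scene grip half-edges [(154, 363.3, 375.0), (156, 362.9, 373.4), (158, 362.8, 371.9), (160, 362.0, 371.6), (162, 362.3, 371.3)]
scene grip half-edges [(154, 363.2, 375.0), (156, 363.1, 373.5), (158, 362.8, 372.0), (160, 362.3, 371.5), (162, 362.5, 371.3)]
scene grip half-edges [(154, 361.5, 375.0), (156, 361.4, 373.2), (158, 361.2, 371.1), (160, 360.6, 370.7), (162, 361.6, 370.5)]
```

The pin is upright again: grip edges are back at the pre-press values in both views. A light press on the grip top will confirm it is flush, then I look at the loop.

drive_tool([
  {"x":14,"y":0,"z":0,"rx":0,"ry":0,"rz":0,"fingers":1},
  {"x":14,"y":0,"z":30,"rx":0,"ry":0,"rz":0,"fingers":1},
  {"x":14,"y":0,"z":55,"rx":0,"ry":0,"rz":0,"fingers":1},
  {"x":14,"y":0,"z":62,"rx":0,"ry":0,"rz":0,"fingers":1},
  {"x":14,"y":0,"z":63,"rx":0,"ry":0,"rz":0,"fingers":1},
  {"x":14,"y":0,"z":64,"rx":0,"ry":0,"rz":0,"fingers":1},
  {"x":14,"y":0,"z":64,"rx":0,"ry":0,"rz":0,"fingers":1},
])

```text
time_s: 27.05
tool_pos: [0.5765, 0.0705, 0.1404]
tool_rot: [179.9, -0.1, 73.3]
force: [1.1, 1.0, 0.2]
grip_width: 0.0006
grasp_force: 0.0
```

drive_tool([
  {"x":0,"y":0,"z":0.5,"rx":0,"ry":0,"rz":0,"fingers":1},
  {"x":0,"y":0,"z":1,"rx":0,"ry":0,"rz":0,"fingers":1},
  {"x":0,"y":0,"z":1,"rx":0,"ry":0,"rz":0,"fingers":1},
])

```text
time_s: 27.42
tool_pos: [0.5759, 0.0703, 0.1386]
tool_rot: [180.0, -0.0, 73.3]
force: [-0.4, -0.9, -0.8]
grip_width: 0.0006
grasp_force: 0.0
```

drive_tool([
  {"x":0,"y":0,"z":0.5,"rx":0,"ry":0,"rz":0,"fingers":1},
  {"x":0,"y":0,"z":1,"rx":0,"ry":0,"rz":0,"fingers":1},
  {"x":0,"y":0,"z":1,"rx":0,"ry":0,"rz":0,"fingers":1},
])

```text
time_s: 27.8
tool_pos: [0.576, 0.0704, 0.1376]
tool_rot: [180.0, -0.0, 73.3]
force: [-0.5, 1.0, -0.4]
grip_width: 0.0008
grasp_force: 0.0
```

drive_tool([
  {"x":0,"y":0,"z":0.5,"rx":0,"ry":0,"rz":0,"fingers":1},
  {"x":0,"y":0,"z":1,"rx":0,"ry":0,"rz":0,"fingers":1},
  {"x":0,"y":0,"z":1,"rx":0,"ry":0,"rz":0,"fingers":1},
])

```text
time_s: 28.18
tool_pos: [0.5763, 0.0704, 0.1374]
tool_rot: [180.0, -0.0, 73.3]
force: [-0.9, -0.1, 5.4]
grip_width: 0.0004
grasp_force: 2.7
```

drive_tool([
  {"x":0,"y":0,"z":0.5,"rx":0,"ry":0,"rz":0,"fingers":1},
  {"x":0,"y":0,"z":1,"rx":0,"ry":0,"rz":0,"fingers":1},
  {"x":0,"y":0,"z":1,"rx":0,"ry":0,"rz":0,"fingers":1},
])

```text
time_s: 28.55
tool_pos: [0.5767, 0.0704, 0.1374]
tool_rot: [179.9, -0.1, 73.3]
force: [-3.3, 0.3, 9.7]
grip_width: 0.0004
grasp_force: 4.9
```

drive_tool([
  {"x":0,"y":0,"z":-20,"rx":0,"ry":0,"rz":0,"fingers":1},
  {"x":-4,"y":0,"z":-60,"rx":0,"ry":0,"rz":0,"fingers":1},
  {"x":10,"y":0,"z":-100,"rx":0,"ry":0,"rz":0,"fingers":1},
  {"x":10,"y":0,"z":-100,"rx":0,"ry":0,"rz":0,"fingers":1},
  {"x":10,"y":0,"z":-100,"rx":0,"ry":0,"rz":0,"fingers":1},
])

```text
time_s: 29.18
tool_pos: [0.5784, 0.0797, 0.2348]
tool_rot: [-180.0, 0.0, 73.3]
force: [0.2, -0.4, -0.6]
grip_width: 0.0005
grasp_force: 0.0
```

```bash
python3 chk.py c8.pkl; python3 - <<'E'
from h import *
import pickle
d=pickle.load(open("c8.pkl","rb"))
def cr(n,x,y,w,h): return cv2.resize(d[n]["image"][y:y+h,x:x+w,::-1],(400,400),interpolation=cv2.INTER_CUBIC)
t=np.radians(73.3);e=np.array([np.cos(t),np.sin(t)]);P=np.array([.5763,.0699])
p=proj(d["scene"],[.5755,.069,.085]).astype(int)-[30,25];r=proj(d["wrist"],[.5755,.069,.1]).astype(int)-[40,40];print(p,r)
cv2.imwrite("pics/v8.png",np.hstack([cr("scene",*p,50,50),cr("wrist",*r,80,80)]))
for th in(.9,1.1,1.29):
    out=31*np.cos(th)+24*np.sin(th);z=8-31*np.sin(th)+24*np.cos(th)
    X=[*(P-e*out/1e3),.085+z/1e3];n=np.array([e[1],-e[0]])
    Y=[[*(P-e*.031*np.cos(th)+n*s),.093-.031*np.sin(th)] for s in(-.019,.019)]
    print(th,"tab scene",np.round((proj(d["scene"],X)-p)*8),"wire ends",[np.round((proj(d["scene"],y)-p)*8) for y in Y],"tab wrist",np.round((proj(d["wrist"],X)-r)*5)+[400,0],"wire wrist",[np.round((proj(d["wrist"],y)-r)*5)+[400,0] for y in Y])
E
```

```text
29.275 [0.57793099 0.07943428 0.23405684] [-0.7424488  -0.21819712 -0.58776539]
179 146; 180 146; 181 146; 182 145; 183 145; 184 146; 185 145; 186 144; 187 145; 188 145; 189 146; 190 128; 191 112; 192 81; 193 70; 194 72; 195 72; 196 72; 197 73; 198 73; 199 73; 200 72; 201 73; 202 72; 203 72; 204 75; 205 92; 206 94; 207 95; 208 96; 209 96; 210 96; 211 96; 212 96; 213 93; 214 93; 215 93; 216 93; 217 93; 218 92; 219 93; 220 92; 221 93; 222 93; 223 91; 224 89; 225 124; 226 144; 227 146; 228 145; 229 145; 230 145; 231 145; 232 145; 233 145; 234 145; 235 145; 236 144; 237 145; 238 144; 239 144; 240 145; 
0 topface+y 205.0 -y 226.3 flange+y top 191.2
0.05 topface+y 207.8 -y 228.6 flange+y top 191.5
0.1 topface+y 210.6 -y 230.8 flange+y top 191.9
scene grip half-edges [(154, 363.3, 375.0), (156, 363.0, 373.6), (158, 362.8, 372.1), (160, 362.1, 371.7), (162, 362.1, 371.4)]
[335 140] [286 165]
0.9 tab scene [155. 259.] wire ends [array([153., 240.]), array([247., 305.])] tab wrist [603. 360.] wire wrist [array([506., 241.]), array([700., 242.])]
1.1 tab scene [160. 275.] wire ends [array([165., 242.]), array([259., 306.])] tab wrist [603. 333.] wire wrist [array([506., 211.]), array([700., 211.])]
1.29 tab scene [168. 287.] wire ends [array([178., 240.]), array([272., 304.])] tab wrist [603. 303.] wire wrist [array([507., 181.]), array([699., 181.])]
```

View pics/v8.png

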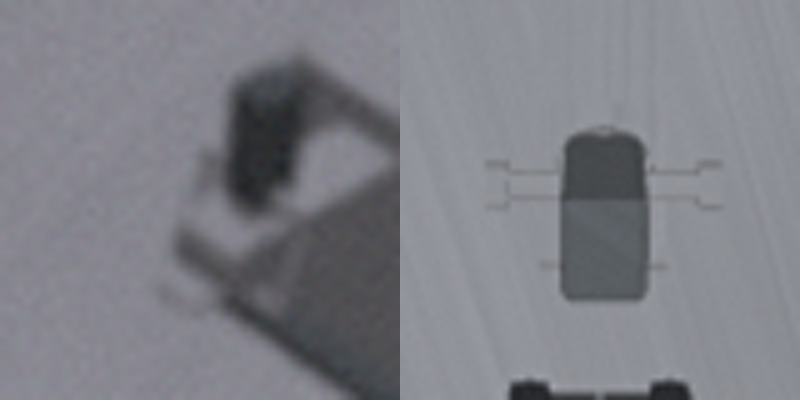

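The final crop shows the pin upright with its flange on the bar. The tab is at (170,292), matching the position predicted for the 1.29 stop (168,287). The arm end at about (275,300) matches too, and from above the arms are nearly vertical with no tab beyond the grip. The loop is under the bar and the robot is clear of everything, so I hand it in.

```bash
python3 -c "
from cell import workorder
print(workorder.sign_off())"
```

```text
the job is handed in; nothing more can be done
None
```

The job is handed in: the pin is seated flush in the bar's true hole with the loop snapped under the bar's end. The last push on the tab tipped the pin, so I set it upright and pressed it flush again; measured forces (read at the end of each move) stayed around 10 N or less, and the cup, tamper and canister were not touched.

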